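# Lay cabinet hangers in the kit tray, all the same way round

## Robot

A 7-joint arm with a two-finger parallel gripper is mounted at the origin on the work surface. World frame = base frame: x ahead of the robot, y to its left, z up, the work surface at z = 0. Lengths are in m, angles in degrees, forces in N, time in s.
With the tool pointing down it reaches from about 0.425 to 0.975 m from the base axis. Payload 16.7 kg.
Tool frame: the origin (TCP) lies midway between the tips of the shut fingers; the grasp point (between the pads) lies 19 mm behind it; z points along the fingers, y is the line along which they close (so a half turn about z gives the same grasp; the last joint's range is limited). The gripper opens to 85 mm and grips with 20 to 120 N. Pads are 22 mm wide; open, the fingers measure 114 mm over their backs; the gripper's body (76 mm by 85 mm) begins 54 mm behind the grasp point. The pads swing forward as they close: fully open they stand 13 mm farther back than shut.
Start: joints at [65.69, 24.414, 4.234, 92.017, -1.954, 63.644, -3.845], TCP at [0.183, -0.65, 0.231] pointing down, gripper open.
Joint ranges: [-163.25, 163.25], [-28.42, 122.38], [-70.27, 78.77], [12.13, 141.07], [-58.53, 238.53], [9.26, 117.41], [-156.51, 156.51]. Speed limits (degrees/s): [108.29, 108.29, 136.94, 136.94, 172.46, 172.46, 172.46].

## Interface

Orientations are given as a 3x3 rotation matrix whose columns are the frame's x, y, z axes.
In Python, from station import * gives the robot as it stands. The module is installed in compiled form; this text tells all that it offers.
- The arm moves only by the tool servo_tool, never from a script. Its argument "plan" is text: rows parted by semicolons, each of 7 numbers parted by spaces: the turn, a rotation vector about the tool's x, y, z in rad, then the shift along the tool's x, y, z in m, then the finger opening in m, from 0 to 0.0854. In form: rx ry rz tx ty tz claw; .... A call has 1 to 5 rows; each row is the pose to reach, as a shift and turn from the pose commanded when the call began, along the tool's axes at that moment; what a row does not reach only later rows make up. A row lasts 1/12 s, in which the tool goes at most 41.7 mm and 7.16 degrees, less where a joint would pass 70% of its speed; a pose out of reach is approached as far as the arm can. A call with a gripper value outside its range is refused whole. The fingers move at their own pace and stop on an object; "grip_force" is the grip in N (left out, the last holds). Time passes only in rows, so rows that repeat a pose let the fingers close. It gives the time, the measured TCP pose, the force, the opening and the grip force at its end, in the units of the state.
- observe(): the state, without advancing time (a new reading comes with each control period).
- get_image(name): name is "side" or "top" or "wrist"; returns (picture, depth): 420x560x3 uint8, blue, green, red; 420x560 float32, m along the optical axis (not along the pixel's ray), 0 where there is no reading.
- calibration(name): a dict with "fovy" (degrees; the focal length in pixels is half the picture's height over the tangent of half this angle, whatever the lens; pixels are square), "cx", "cy" (the principal point, pixels), "eye" and "attitude" of the camera in the world. Camera axes: x right, y down, z forward; pixel columns grow to the right and rows downward; lengths in m; the calibration is good to about 2 mm. A picture is of the moment at which its call begins: read the wrist's pose just before it. calibration takes no time and is no camera call; for the wrist camera it gives the pose at the moment of the call.
- job_done(): hands the job in; it is judged then, once.
Trained networks look in the newest picture that a camera, given by its name, has taken for a name from the list of things; names that differ only in an ending like _2 or _b are one class to them, and where a whole thing is asked for, a point or a joint stands for the part that bears it (a point fixed in the world has none). Each returns a list of dicts, best first, with "p" (0 to 1); they miss things now and then, are a little off and sometimes report something else, mostly with a low value. They report only what shows in the picture. A call takes as long as a camera call. They do not tell look-alikes from the thing itself.
- boxes_of(camera, label): "extent" ([left, top, right, bottom] in pixels, round what is visible of it).
- masks_of(camera, label): "region" (420x560 bool, what is visible of it) and "extent" ([left, top, right, bottom] in pixels, round what is visible of it).
- mark_of(camera, label): "location" ([column, row] in pixels: a listed point, or the origin of a listed thing).
The state is a dict: "time": time; "q": joint angles; "dq": joint speeds; "joint_torque": joint torques, N m; "tool_pos": TCP position; "tool_rot": TCP orientation; "force": force on the tool from outside, world axes, zero at the start; "wrist_torque": the same for the moment, N m; "width": finger opening in m; "finger_force": force on a finger pad.
Only numpy, scipy, OpenCV 4.12 (cv2) and the standard library are available. Lean on these libraries where they do the work, as an engineer would, in place of code of your own. Each camera call takes 0.05 s, during which the arm holds its last target. There are 200 camera calls.

## Task

Put both cabinet hangers into the two bays of the wooden kit tray, one in each, either one in either bay: every hanger flat base down, fully home on the bay's floor, with its tab lying in the notch on the side of the tray away from the robot. Turn them with care, never letting one topple or fall, let go of them, and leave everything else on the bench where it is.

Things in the scene. Friction and masses are not known exactly. Their poses are not given: they have to be found in the camera images.
- hanger_a: cabinet hanger: grey block 64 (x) x 38 (y) x 34 (z) mm, 0.15 to 0.31 kg; a steel tab 14 long, 16 wide (y), 8 thick (z) juts from mid +x end, flush with the bare flat base; top face has two screw heads. Origin: centre of the base; +x to the tab, +z base to top. Starts upside down on the bench, resting on its top face, tab pointing roughly away from the robot
- hanger_b: cabinet hanger: grey block 64 (x) x 38 (y) x 34 (z) mm, 0.15 to 0.31 kg; a steel tab 14 long, 16 wide (y), 8 thick (z) juts from mid +x end, flush with the bare flat base; top face has two screw heads. Origin: centre of the base; +x to the tab, +z base to top. Starts standing on its plain end, tab up, top face roughly away from the robot
- hanger_a_tab (a point): centre of the outer end of that hanger's tab: in the hanger's frame 46 mm along x and 4 mm above the base plane; axes as the hanger's
- hanger_b_tab (a point): centre of the outer end of that hanger's tab: in the hanger's frame 46 mm along x and 4 mm above the base plane; axes as the hanger's
- tray: shallow wooden kit tray fixed to the bench, 120 (x) x 190 (y) x 13 mm high, floor 6 mm thick, two bays side by side with 84 mm between their centres. Origin: centre of its underside; its +x edge, away from the robot, has the two tab notches; z up
- bay_left (a point): left (+y) bay of the tray: centre of its floor, axes as the tray's. 70 (x) x 44 (y) mm, 3 mm to spare all round a hanger, 7 mm deep. A hanger is home with its origin here, +z up, its +x along the tray's +x. The tab notch, 26 mm wide, as deep, runs from the middle of the bay's +x end out through the tray's edge
- bay_right (a point): right (-y) bay of the tray: centre of its floor, axes as the tray's. 70 (x) x 44 (y) mm, 3 mm to spare all round a hanger, 7 mm deep. A hanger is home with its origin here, +z up, its +x along the tray's +x. The tab notch, 26 mm wide, as deep, runs from the middle of the bay's +x end out through the tray's edge
- offcut: leave alone: plain beech offcut, 64 x 38 x 34, no tab: not a hanger (mm); origin at the centre of its underside
- pencil: leave alone: flat carpenter's pencil, 160 x 11 x 8, lying (mm); origin at the centre of its underside
- screwdriver: leave alone: screwdriver, 200 long, 26 high, lying (mm); origin at the centre of its underside
- tape_measure: leave alone: tape measure standing on edge, 75 x 34 x 60 high (mm); origin at the centre of its underside
- screw_box: leave alone: closed cardboard box of screws, 77 x 112 x 45 high (mm); origin at the centre of its underside
- glue: leave alone: upright glue bottle, 60 across, 190 high (mm); origin at the centre of its underside
- try_square: leave alone: try square lying flat: stock 115 x 26 x 18 high, thin blade 190 long (mm); origin at the centre of its underside
There are look-alikes about, which are no part of the job. Leave any purple look-alike of the hanger_b alone. Leave any red look-alike of the tray alone.

How it is judged (in metres and radians):
At the end, for the whole second after the job is handed in: One hanger in each bay, base down: origin within 5 mm of the bay's floor centre along the tray's x and y and within 2.5 mm in height, tilted less than 0.06 rad, its tab in the notch on the tray's +x side (tab end more than 40 mm from the bay's centre that way), both at rest (slower than 0.01 m/s) (((x of hanger_a in the frame of bay_left between -0.005 and 0.005 m and y of hanger_a in the frame of bay_left between -0.005 and 0.005 m and z of hanger_a in the frame of bay_left between -0.0025 and 0.0025 m and angle between each of hanger_a, hanger_b's own z axis and vertical below 0.06 rad and x of hanger_a_tab in the frame of bay_left above 0.04 m and x of hanger_b in the frame of bay_right between -0.005 and 0.005 m and y of hanger_b in the frame of bay_right between -0.005 and 0.005 m and z of hanger_b in the frame of bay_right between -0.0025 and 0.0025 m and x of hanger_b_tab in the frame of bay_right above 0.04 m) or (x of hanger_a in the frame of bay_right between -0.005 and 0.005 m and y of hanger_a in the frame of bay_right between -0.005 and 0.005 m and z of hanger_a in the frame of bay_right between -0.0025 and 0.0025 m and angle between each of hanger_a, hanger_b's own z axis and vertical below 0.06 rad and x of hanger_a_tab in the frame of bay_right above 0.04 m and x of hanger_b in the frame of bay_left between -0.005 and 0.005 m and y of hanger_b in the frame of bay_left between -0.005 and 0.005 m and z of hanger_b in the frame of bay_left between -0.0025 and 0.0025 m and x of hanger_b_tab in the frame of bay_left above 0.04 m)) and linear speed of each of hanger_a, hanger_b below 0.01 m/s); the robot touches nothing.
It fails at once if a hanger topples or falls (turns faster than 9 rad/s or moves faster than 1 m/s) (angular speed of any of hanger_a, hanger_b above 9 rad/s or linear speed of any of hanger_a, hanger_b above 1 m/s).
It fails at once if another thing on the bench is shifted by more than 30 mm (distance of any of offcut, pencil, screwdriver, tape_measure, screw_box, glue, try_square from where it was at the start of the episode above 0.03 m).
It also fails if it takes over 69 s, if anything falls off the work surface, if the arm or the gripper's body presses on something with over 40 N, if the wrist force passes 120 N, or if a joint passes its speed limit or range.

## Working session

There is one attempt and no reset: what is moved stays moved. The work goes in short steps, Python scripts to look and compute and a tool call to move; the robot and the scene stay as the last step left them, time stands still between calls to the robot, and variables do not carry over. Pictures are saved under pics/ and viewed, at most 10 in all, crops included, and the job is handed in when it is done.

Besides the shell and the picture viewer there is one more tool, called after ">>>" as name(argument=value, ...) on one line, values as JSON. servo_tool: Moves the arm, as the interface text tells. Its arguments: {"type":"object","properties":{"plan":{"type":"string"},"grip_force":{"type":"number"}},"required":["plan"]}

```bash
mkdir -p pics
cat > h.py <<'E'
from station import *
import numpy as np, cv2
def pts(cam,depth,cal=None):
    c=cal or calibration(cam); f=depth.shape[0]/2/np.tan(np.radians(c["fovy"])/2)
    v,u=np.mgrid[:depth.shape[0],:depth.shape[1]]
    P=np.stack([(u-c["cx"])/f*depth,(v-c["cy"])/f*depth,depth],-1)
    return P@np.array(c["attitude"]).T+np.array(c["eye"])
E
python3 - <<'E'
from h import *
np.set_printoptions(precision=3,suppress=True)
for cam in("top","side"):
    im,d=get_image(cam); cv2.imwrite(f"pics/{cam}0.png",im); P=pts(cam,d); np.save(cam+"0.npy",P)
    print(cam,calibration(cam))
    for l in("hanger_a","hanger_a_tab","tray","bay_left","bay_right"):
        for m in mark_of(cam,l)[:4]:
            c,r=map(int,m["location"]);print(cam,l,round(m["p"],2),(c,r),P[min(r,419),min(c,559)])
o=observe();print(o["time"],o["tool_pos"],o["tool_rot"],o["width"])
E
```

```text
top {'fovy': 45.25537018755477, 'cx': 276.3362372457094, 'cy': 208.02649013793302, 'eye': array([ 0.341, -0.016,  1.549]), 'attitude': array([[-0.017, -0.992,  0.123],
       [-1.   ,  0.016, -0.008],
       [ 0.006, -0.123, -0.992]])}
top hanger_a 0.76 (354, 231) [ 0.457 -0.266  0.004]
top hanger_a 0.61 (291, 228) [ 0.467 -0.072  0.034]
top hanger_a 0.51 (393, 212) [ 0.508 -0.375  0.061]
top hanger_a 0.5 (347, 211) [ 0.516 -0.243  0.032]
top hanger_a_tab 0.7 (285, 213) [ 0.517 -0.055  0.   ]
top hanger_a_tab 0.25 (322, 156) [ 0.688 -0.172  0.032]
top tray 0.81 (200, 216) [0.512 0.207 0.005]
top tray 0.67 (212, 280) [0.316 0.169 0.015]
top bay_left 0.9 (196, 290) [0.287 0.219 0.003]
top bay_left 0.87 (188, 220) [0.5   0.243 0.007]
top bay_right 0.94 (230, 282) [0.309 0.115 0.012]
top bay_right 0.73 (214, 221) [0.495 0.164 0.004]
side {'fovy': 57.775162739161146, 'cx': 280.22313098345535, 'cy': 209.7175373801016, 'eye': array([ 0.409, -0.588,  0.819]), 'attitude': array([[ 0.978, -0.155,  0.136],
       [-0.206, -0.777,  0.594],
       [ 0.014, -0.61 , -0.793]])}
side hanger_a 0.93 (305, 362) [ 0.514 -0.383  0.033]
side hanger_a 0.91 (288, 296) [ 0.516 -0.225  0.003]
side hanger_a 0.86 (263, 315) [ 0.448 -0.284  0.065]
side hanger_a 0.66 (257, 235) [ 0.471 -0.067  0.037]
side hanger_a_tab 0.61 (275, 228) [ 0.524 -0.031  0.001]
side tray 0.89 (187, 186) [0.31  0.146 0.016]
side tray 0.74 (255, 235) [ 0.467 -0.066  0.037]
side tray 0.59 (258, 164) [0.519 0.196 0.012]
side tray 0.52 (292, 296) [ 0.52  -0.241  0.035]
side bay_left 0.91 (182, 174) [0.298 0.203 0.008]
side bay_left 0.65 (252, 153) [0.509 0.249 0.008]
side bay_right 0.84 (187, 195) [0.307 0.12  0.009]
side bay_right 0.58 (254, 173) [0.502 0.167 0.007]
0.6 [ 0.183 -0.65   0.231] [[ 0.963  0.271 -0.   ]
 [ 0.271 -0.963  0.   ]
 [ 0.    -0.    -1.   ]] 0.08541068331328033
```

View pics/top0.png

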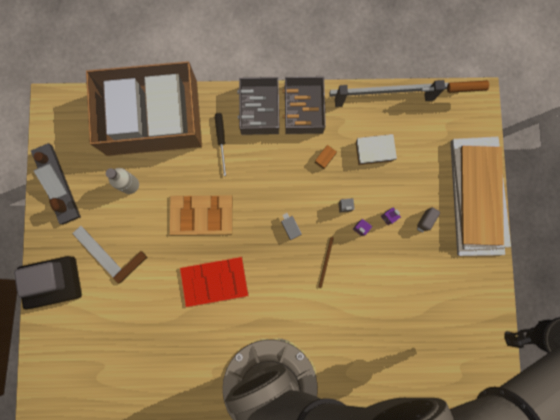

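View pics/side0.png

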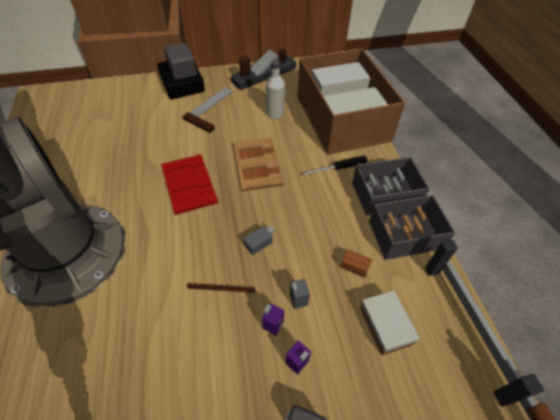

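The top view shows the wooden tray at (200,215), with the red look-alike at (214,281). Grey hanger_a lies at (290,227) with its tab up-left. Grey hanger_b stands at (346,205), and the purple look-alikes are at (362,227) and (391,215). The side view agrees: a at (258,238), b at (299,292), tray at (258,163). Next I measure rough poses.

Run:
```python
from h import *
np.set_printoptions(precision=4,suppress=True)
T=np.load("top0.npy");S=np.load("side0.npy")
def box(P,x0,x1,y0,y1,z0,z1):
    Q=P.reshape(-1,3);Q=Q[(Q[:,0]>x0)&(Q[:,0]<x1)&(Q[:,1]>y0)&(Q[:,1]<y1)&(Q[:,2]>z0)&(Q[:,2]<z1)];return Q
for n,b in dict(a=(.42,.56,-.13,0,.022,.06),b=(.48,.58,-.29,-.19,.045,.09),bfull=(.48,.58,-.29,-.19,.02,.09),tray=(.40,.62,.08,.31,.009,.03)).items():
    for c,P in(("top",T),("side",S)):
        Q=box(P,*b)
        if len(Q)<4: print(n,c,len(Q));continue
        print(n,c,len(Q),Q.mean(0),"zmed",np.median(Q[:,2]),cv2.minAreaRect((Q[:,:2]*1000).astype(np.float32)))
c=calibration("wrist");o=observe()
R=np.array(o["tool_rot"]);print("wrist eye in tool",R.T@(np.array(c["eye"])-o["tool_pos"]));print(R.T@np.array(c["attitude"]),c["fovy"])
```

```text
a top 289 [ 0.4711 -0.0707  0.0336] zmed 0.0336924740808191 ((474.5322265625, -69.02272033691406), (77.38314056396484, 37.175167083740234), 25.473134994506836)
a side 448 [ 0.4751 -0.073   0.0344] zmed 0.03533409304292057 ((478.7417297363281, -68.23727416992188), (77.85142517089844, 40.15608596801758), 24.71108055114746)
b top 170 [ 0.5289 -0.2413  0.0637] zmed 0.06319667296492448 ((511.74249267578125, -249.06163024902344), (84.7390365600586, 46.64134216308594), 23.136899948120117)
b side 372 [ 0.5294 -0.2476  0.0643] zmed 0.06502854714033623 ((514.06689453125, -249.61346435546875), (96.38507080078125, 46.65678405761719), 26.04789161682129)
bfull top 194 [ 0.5277 -0.2406  0.06  ] zmed 0.06286134536860499 ((513.0374145507812, -248.50830078125), (87.55543518066406, 46.64134216308594), 23.136899948120117)
bfull side 482 [ 0.5293 -0.249   0.057 ] zmed 0.06429797084990146 ((514.1090087890625, -249.69903564453125), (96.38365173339844, 46.84917449951172), 26.04525375366211)
tray top 1467 [0.514  0.2036 0.0133] zmed 0.012962340878168943 ((508.9789733886719, 199.91079711914062), (169.28407287597656, 201.71083068847656), 4.5870490074157715)
tray side 1591 [0.5183 0.1986 0.0145] zmed 0.014935265402064801 ((518.8350830078125, 204.8444366455078), (193.76864624023438, 120.30643463134766), 89.53782653808594)
wrist eye in tool [ 0.0713 -0.0001 -0.142 ]
[[-0.0003 -0.9593 -0.2824]
 [ 1.     -0.0001 -0.0007]
 [ 0.0006 -0.2824  0.9593]] 70.10819331315768
```

>>> servo_tool(plan="0 0 0.054 0.034 -0.024 0 0.085; 0 0 0.108 0.067 -0.048 0 0.085; 0 0 0.16 0.1 -0.072 0 0.085; 0 0 0.21 0.134 -0.096 0 0.085; 0 0 0.27 0.167 -0.12 0 0.085")

```text
time: 1.02
tool_pos: [0.3123, -0.4872, 0.2315]
tool_rot: [[1.0, 0.002, 0.0], [0.002, -1.0, -0.0], [0.0, 0.0, -1.0]]
force: [1.1, -0.8, 0.8]
width: 0.0849
finger_force: 0.0
```

```bash
cat >> h.py <<'E'
from scipy.spatial.transform import Rotation as Ro
def Rt(tilt,yaw):
    """tool frame: tool x along yaw (deg), pointing down, then tipped so that tool z leans by tilt deg towards tool -x."""
    c,s=np.cos(np.radians(yaw)),np.sin(np.radians(yaw))
    R=np.array([[c,s,0],[s,-c,0],[0,0,-1.]])
    return R@Ro.from_euler("y",-tilt,degrees=True).as_matrix()
def go(p,R,rows=None,fromp=None,fromR=None):
    """print the whole move in the present tool frame and the number of rows that it needs"""
    o=observe();p0=np.array(o["tool_pos"]) if fromp is None else np.array(fromp);R0=np.array(o["tool_rot"]) if fromR is None else fromR
    t=R0.T@(np.array(p)-p0);w=Ro.from_matrix(R0.T@R).as_rotvec()
    print("move rotvec",w.round(4),"shift",t.round(4),"rows>=",round(max(np.linalg.norm(t)/.0417,np.linalg.norm(w)/.125),1))
E
python3 - <<'E'
from h import *
o=observe();print(o["time"],o["tool_pos"],o["tool_rot"],o["q"])
go([.51,-.245,.25],Rt(0,0))
E
```

```text
1.0167 [ 0.31225132 -0.48718206  0.23147044] [[ 9.99997262e-01  2.31932159e-03  3.10178171e-04]
 [ 2.31939479e-03 -9.99997282e-01 -2.35820044e-04]
 [ 3.09630385e-04  2.36538824e-04 -9.99999924e-01]] [ 48.76689593  15.43006474   2.65487073 104.74104618  -0.82309276
  59.82557605 -38.12743868]
move rotvec [ 0.0002 -0.0003  0.0023] shift [ 0.1983 -0.2417 -0.0185] rows>= 7.5
```

>>> servo_tool(plan="0 0 0 0.025 -0.03 -0.002 0.085; 0 0 0 0.05 -0.06 -0.004 0.085; 0 0 0 0.075 -0.09 -0.006 0.085; 0 0 0 0.1 -0.12 -0.008 0.085; 0 0 0 0.125 -0.15 -0.01 0.085")

```text
time: 1.43
tool_pos: [0.4365, -0.3366, 0.2418]
tool_rot: [[1.0, 0.005, 0.001], [0.005, -1.0, -0.0], [0.001, 0.0, -1.0]]
force: [0.8, -0.9, -0.2]
width: 0.0848
finger_force: 0.0
```

>>> servo_tool(plan="0 0 0 0.02 -0.023 -0.002 0.085; 0 0 0 0.04 -0.045 -0.004 0.085; 0 0 0 0.058 -0.068 -0.006 0.085; 0 0 0 0.07 -0.09 -0.008 0.085; 0 0 0 0.07 -0.09 -0.008 0.085")

```text
time: 1.85
tool_pos: [0.5081, -0.2429, 0.2498]
tool_rot: [[1.0, 0.011, 0.002], [0.011, -1.0, 0.001], [0.002, -0.001, -1.0]]
force: [0.9, 0.4, -0.6]
width: 0.0849
finger_force: 0.0
```

```bash
cat >> h.py <<'E'
def look(name):
    c=calibration("wrist");im,d=get_image("wrist");cv2.imwrite(f"pics/{name}.png",im);P=pts("wrist",d,c);np.save(name+".npy",P);return im,P
def sel(P,c,r,z0,z1):
    Q=P.reshape(-1,3);return Q[(np.hypot(Q[:,0]-c[0],Q[:,1]-c[1])<r)&(Q[:,2]>z0)&(Q[:,2]<z1)]
def rect(Q): return cv2.minAreaRect((Q[:,:2]*1000).astype(np.float32))
E
python3 - <<'E'
from h import *
np.set_printoptions(precision=4,suppress=True)
o=observe();print(o["tool_pos"])
im,P=look("w1")
Q=sel(P,(.53,-.245),.045,.012,.1);print(len(Q),rect(Q))
Q1=sel(P,(.53,-.245),.045,.055,.069);print("end",len(Q1),np.median(Q1[:,2]),rect(Q1))
Q2=sel(P,(.53,-.245),.045,.071,.1);print("tab",len(Q2),np.median(Q2[:,2]),rect(Q2))
Q=sel(P,(.47,-.07),.07,.028,.06);print("a",len(Q),np.median(Q[:,2]),rect(Q))
E
```

```text
[ 0.5081 -0.2429  0.2498]
1222 ((536.2327880859375, -239.27194213867188), (35.08896255493164, 37.99229431152344), 3.801088809967041)
end 996 0.0632499897669469 ((535.7840576171875, -239.3017578125), (34.189544677734375, 37.99229431152344), 3.801088809967041)
tab 127 0.07720382293370864 ((523.10205078125, -240.4376983642578), (8.336749076843262, 14.966245651245117), 0.8591486215591431)
a 1736 0.033359478190744335 ((477.84423828125, -69.17822265625), (77.79997253417969, 39.115360260009766), 25.900535583496094)
```

View pics/w1.png

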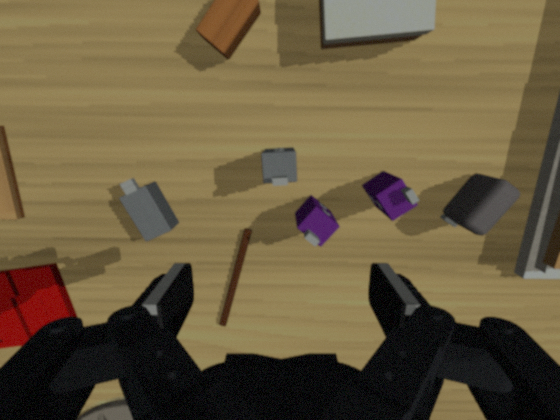

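The wrist view shows hanger_b standing at (279,165) with its tab on the near side, hanger_a at (150,208) and the purple ones at (317,222) and (390,195). Hanger_b's centre is (0.536, -0.239) at yaw about 4°, and the sizes match. I'll grasp it tilted 45° towards the robot; a half turn about the tool axis then takes it from standing to base down.

Run:
```python
from h import *
R=Rt(45,3);z=R[:,2];gp=np.array([.545,-.2388,.034]);tcp=gp+.022*z
pre=tcp-.1*z;print(tcp,pre)
go(pre,R)
```

```text
[ 0.52946497 -0.23961416  0.01844365] [ 0.60007874 -0.23591345  0.08915433]
move rotvec [-0.0175 -0.7861 -0.0408] shift [ 0.0934 -0.0085  0.1605] rows>= 6.3
```

>>> servo_tool(plan="-0.0025 -0.112 -0.006 0.0133 -0.001 0.023 0.085; -0.005 -0.224 -0.012 0.0267 -0.002 0.046 0.085; -0.0075 -0.337 -0.018 0.04 -0.0035 0.069 0.085; -0.01 -0.449 -0.023 0.053 -0.005 0.092 0.085; -0.0125 -0.56 -0.029 0.067 -0.006 0.115 0.085")

```text
time: 2.32
tool_pos: [0.5727, -0.2426, 0.134]
tool_rot: [[0.845, 0.035, -0.534], [0.027, -0.999, -0.023], [-0.535, 0.005, -0.845]]
force: [0.7, -1.4, 1.0]
width: 0.0849
finger_force: 0.0
```

Run:
```python
from h import *
R=Rt(45,3);z=R[:,2];gp=np.array([.545,-.2388,.034]);tcp=gp+.022*z
pre=tcp-.1*z;go(pre,R);print(observe()["q"],observe()["tool_pos"])
```

```text
move rotvec [-0.0067 -0.2212 -0.017 ] shift [ 0.0473 -0.0059  0.0231] rows>= 1.8
[ 15.64472048  42.61161323  -4.88239761  80.59607169  10.52861113
  88.68595847 -80.21638954] [ 0.57267569 -0.24258203  0.13396354]
```

>>> servo_tool(plan="-0.0035 -0.11 -0.008 0.024 -0.003 0.012 0.085; -0.0067 -0.221 -0.017 0.047 -0.006 0.023 0.085; -0.0067 -0.221 -0.017 0.047 -0.006 0.023 0.085; -0.0067 -0.221 -0.017 0.047 -0.006 0.023 0.085")

```text
time: 2.65
tool_pos: [0.5973, -0.2338, 0.0817]
tool_rot: [[0.7, 0.054, -0.712], [0.042, -0.999, -0.035], [-0.713, -0.005, -0.702]]
force: [0.1, -0.3, 1.9]
width: 0.0851
finger_force: 0.0
```

Run:
```python
from h import *
R=Rt(45,3);z=R[:,2];gp=np.array([.545,-.2388,.034]);tcp=gp+.022*z
go(tcp,R);print(observe()["tool_pos"])
im,P=look("w2")
np.set_printoptions(precision=4,suppress=True)
Q1=sel(P,(.536,-.239),.045,.055,.069);print("end",len(Q1),np.median(Q1[:,2]),rect(Q1))
```

```text
move rotvec [-0.0023  0.0077  0.005 ] shift [-0.0027  0.0025  0.0929] rows>= 2.2
[ 0.59733149 -0.23376277  0.08167889]
end 1402 0.06302354999414629 ((537.6841430664062, -239.1546173095703), (33.495452880859375, 38.25420379638672), 2.906932830810547)
```

>>> servo_tool(plan="-0.002 0.008 0.005 -0.0005 0.001 0.02 0.085; -0.002 0.008 0.005 -0.001 0.0025 0.04 0.085; -0.002 0.008 0.005 -0.002 0.0025 0.06 0.085; -0.002 0.008 0.005 -0.002 0.0025 0.08 0.085; -0.002 0.008 0.005 -0.002 0.0025 0.0915 0.085")

```text
time: 3.12
tool_pos: [0.5335, -0.2429, 0.0305]
tool_rot: [[0.72, 0.048, -0.692], [0.03, -0.999, -0.038], [-0.693, 0.007, -0.721]]
force: [-0.2, -1.2, 0.3]
width: 0.0851
finger_force: 0.0
```

>>> servo_tool(plan="0 0 0 0 0 0 0.085; 0 0 0 0 0 0 0.055; 0 0 0 0 0 0 0.045; 0 0 0 0 0 0 0.03; 0 0 0 0 0 0 0.03", grip_force=45)

```text
time: 3.53
tool_pos: [0.5349, -0.2406, 0.027]
tool_rot: [[0.716, 0.051, -0.696], [0.034, -0.999, -0.038], [-0.697, 0.004, -0.717]]
force: [1.3, -0.3, -0.9]
width: 0.0382
finger_force: 0.0
```

Run:
```python
from h import *
o=observe();print(o["tool_pos"],o["width"],o["finger_force"],o["force"])
im,_=get_image("side");cv2.imwrite("pics/s2.png",cv2.resize(im[180:400,180:480],None,fx=2.4,fy=2.4))
```

```text
[ 0.53485633 -0.24064391  0.02700375] 0.03816120499275793 0.006290436285780743 [ 1.27555236 -0.29715664 -0.92153211]
```

View pics/s2.png

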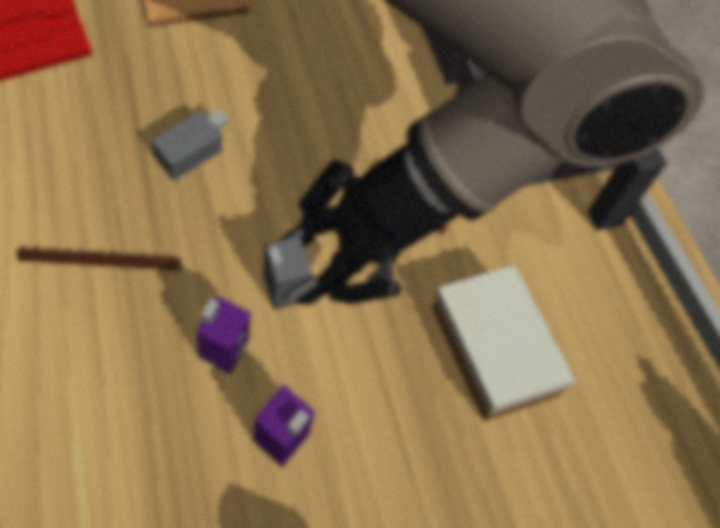

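The side crop shows the fingers at the top edge of hanger_b at (290,270), but the tool stopped about 8 mm short. I'll open slightly and advance.

>>> servo_tool(plan="0 0 0 0 0 0 0.06; 0 0 0 0 0 0 0.06; 0 0 0 0 0 0.003 0.06; 0 0 0 0 0 0.006 0.06; 0 0 0 0 0 0.006 0.06")

```text
time: 4.0
tool_pos: [0.5289, -0.2409, 0.0214]
tool_rot: [[0.714, 0.051, -0.698], [0.034, -0.999, -0.038], [-0.699, 0.003, -0.715]]
force: [0.1, -0.2, 0.2]
width: 0.0597
finger_force: 0.0
```

>>> servo_tool(plan="0 0 0 0 0 0 0.06; 0 0 0 0 0 0 0.06")

```text
time: 4.17
tool_pos: [0.5297, -0.2409, 0.0219]
tool_rot: [[0.715, 0.051, -0.697], [0.034, -0.999, -0.038], [-0.698, 0.003, -0.716]]
force: [0.4, 0.0, -0.1]
width: 0.0601
finger_force: 0.0
```

Run:
```python
from h import *
o=observe();print(o["tool_pos"],o["width"],o["finger_force"],o["force"])
R=Rt(45,3);z=R[:,2];gp=np.array([.5465,-.2388,.034]);tcp=gp+.022*z
go(tcp,R)
```

```text
[ 0.52965017 -0.24093715  0.02192661] 0.060072114257274434 0.0 [ 0.42639683  0.01276995 -0.08680018]
move rotvec [ 0.0015 -0.0121 -0.0035] shift [ 0.0034 -0.0013  0.0015] rows>= 0.1
```

>>> servo_tool(plan="0 0 0 0 0 0.0015 0.04; 0 0 0 0 0 0.0015 0.03; 0 0 0 0 0 0.0015 0.03; 0 0 0 0 0 0.0015 0.03; 0 0 0 0 0 0.0015 0.03", grip_force=60)

```text
time: 4.58
tool_pos: [0.5288, -0.241, 0.0209]
tool_rot: [[0.715, 0.051, -0.697], [0.034, -0.999, -0.038], [-0.698, 0.003, -0.716]]
force: [1.6, 0.3, -0.2]
width: 0.0371
finger_force: 60.1
```

>>> servo_tool(plan="0 0 0 0 0 0 0.03; 0 0 0 -0.003 0 -0.003 0.03; 0 0 0 -0.01 0 -0.01 0.03; 0 0 0 -0.02 0 -0.02 0.03; 0 0 0 -0.03 0 -0.03 0.03")

```text
time: 5.0
tool_pos: [0.5281, -0.2409, 0.0649]
tool_rot: [[0.715, 0.051, -0.697], [0.034, -0.999, -0.038], [-0.698, 0.004, -0.716]]
force: [-0.4, 0.7, -1.7]
width: 0.0376
finger_force: 60.1
```

Run:
```python
from h import *
o=observe();print(o["tool_pos"],o["width"],o["finger_force"],o["force"],o["q"])
im,_=get_image("side");cv2.imwrite("pics/s3.png",cv2.resize(im[180:400,180:480],None,fx=2.4,fy=2.4))
T=Rt(45,0)
go([.44,-.09,.14],Rt(45,3))
```

```text
[ 0.52811253 -0.24087276  0.06486404] 0.03756498656655289 60.089367628097534 [-0.38005518  0.65987269 -1.74841958] [ 14.27590867  50.47289987  -3.74443942  81.1753908   12.52756435
  92.07096272 -80.9918392 ]
move rotvec [ 0.0022 -0.0155 -0.0046] shift [-0.1093 -0.1553  0.0044] rows>= 4.6
```

View pics/s3.png

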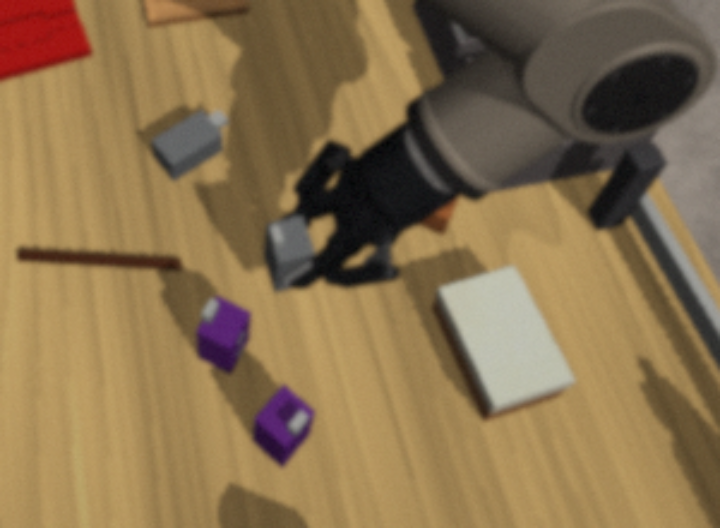

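The crop shows hanger_b held clear of the bench at (290,250), with the purple ones untouched. I'll carry it to open bench and start the half turn.

>>> servo_tool(plan="0 0 0 0 -0.015 -0.012 0.03; 0 0 0 0.003 -0.045 -0.025 0.03; 0 0 0 0.005 -0.08 -0.04 0.03; 0 0 0 0.006 -0.115 -0.055 0.03")

```text
time: 5.38
tool_pos: [0.5653, -0.1225, 0.0993]
tool_rot: [[0.715, 0.05, -0.697], [0.033, -0.999, -0.037], [-0.698, 0.004, -0.716]]
force: [0.5, 0.9, -2.9]
width: 0.0372
finger_force: 60.3
```

>>> servo_tool(plan="0 0 0 0.001 -0.03 -0.013 0.03; 0 0 0 0.002 -0.055 -0.022 0.03; 0 0 0 0.003 -0.073 -0.03 0.03")

```text
time: 5.63
tool_pos: [0.585, -0.0462, 0.1186]
tool_rot: [[0.716, 0.053, -0.696], [0.037, -0.999, -0.039], [-0.697, 0.002, -0.717]]
force: [0.6, 0.1, -2.6]
width: 0.0375
finger_force: 60.3
```

>>> servo_tool(plan="0 0 -0.12 0 0 0 0.03; 0 0 -0.24 0 0 0 0.03; 0 0 -0.36 0 0 0 0.03; 0 0 -0.48 0 0 0 0.03; 0 0 -0.6 0 0 0 0.03")

```text
time: 6.05
tool_pos: [0.5844, -0.0501, 0.1178]
tool_rot: [[0.559, 0.449, -0.697], [0.596, -0.802, -0.038], [-0.576, -0.394, -0.716]]
force: [-1.2, -0.0, -2.5]
width: 0.0373
finger_force: 60.2
```

>>> servo_tool(plan="0 0 -0.12 0 0 0 0.03; 0 0 -0.24 0 0 0 0.03; 0 0 -0.36 0 0 0 0.03; 0 0 -0.48 0 0 0 0.03; 0 0 -0.6 0 0 0 0.03")

```text
time: 6.47
tool_pos: [0.5844, -0.0502, 0.1177]
tool_rot: [[0.208, 0.686, -0.697], [0.945, -0.326, -0.038], [-0.253, -0.651, -0.716]]
force: [0.1, -1.0, -2.1]
width: 0.0375
finger_force: 60.2
```

Run:
```python
from h import *
o=observe();print(o["time"],o["tool_pos"],o["tool_rot"],o["width"],o["q"])
```

```text
6.4667 [ 0.58438658 -0.05024035  0.1176898 ] [[ 0.20833932  0.68600925 -0.69712699]
 [ 0.94468404 -0.32574629 -0.03822852]
 [-0.25331165 -0.65060024 -0.71592775]] 0.037523463159897415 [ 13.00051883  51.31361772 -25.95294758  75.39771008  13.9308395
 101.85791472 -33.12076128]
```

>>> servo_tool(plan="0 0 -0.12 0 0 0 0.03; 0 0 -0.24 0 0 0 0.03; 0 0 -0.36 0 0 0 0.03; 0 0 -0.48 0 0 0 0.03; 0 0 -0.6 0 0 0 0.03")

```text
time: 6.88
tool_pos: [0.5844, -0.0503, 0.1176]
tool_rot: [[-0.215, 0.684, -0.697], [0.964, 0.264, -0.038], [0.158, -0.68, -0.716]]
force: [-0.3, 0.2, -2.5]
width: 0.0375
finger_force: 60.2
```

>>> servo_tool(plan="0 0 -0.12 0 0 0 0.03; 0 0 -0.24 0 0 0 0.03; 0 0 -0.36 0 0 0 0.03; 0 0 -0.48 0 0 0 0.03; 0 0 -0.6 0 0 0 0.03")

```text
time: 7.3
tool_pos: [0.5844, -0.0504, 0.1176]
tool_rot: [[-0.564, 0.443, -0.697], [0.646, 0.762, -0.038], [0.514, -0.472, -0.716]]
force: [0.5, 0.3, -1.4]
width: 0.0376
finger_force: 60.2
```

>>> servo_tool(plan="0 0 -0.12 0 0 0 0.03; 0 0 -0.24 0 0 0 0.03; 0 0 -0.36 0 0 0 0.03; 0 0 -0.48 0 0 0 0.03; 0 0 -0.6 0 0 0 0.03")

```text
time: 7.72
tool_pos: [0.5844, -0.0505, 0.1175]
tool_rot: [[-0.715, 0.047, -0.697], [0.103, 0.994, -0.038], [0.691, -0.099, -0.716]]
force: [0.5, -0.5, -2.0]
width: 0.0374
finger_force: 60.2
```

```bash
cat > grasp_b.py <<'E'
from h import *
ang=np.radians(3);Rh0=np.column_stack([[0,0,1],np.cross([np.cos(ang),np.sin(ang),0],[0,0,1]),[np.cos(ang),np.sin(ang),0]])
# grasp: measured tool pose on gripping
Rg=np.array([[.715,.051,-.697],[.034,-.999,-.038],[-.698,.003,-.716]]);U,_,V=np.linalg.svd(Rg);Rg=U@V
pg=np.array([.5288,-.241,.0209])
oh=np.array([.537-.017*np.cos(ang),-.2392-.017*np.sin(ang),.032])
Rrel=Rg.T@Rh0;trel=Rg.T@(oh-pg)
def tool_for(o,yaw,z):
    c,s=np.cos(yaw),np.sin(yaw);R=np.array([[c,-s,0],[s,c,0],[0,0,1.]])@Rrel.T
    return np.array([*o,z])-R@trel,R
E
python3 - <<'E'
from grasp_b import *
o=observe();R=o["tool_rot"];print(o["tool_pos"],R@Rrel,o["tool_pos"]+R@trel,o["q"])
p,R=tool_for((.6,-.04),0,.03);print(p);go(p,R)
im,P=look("w4")
cv2.imwrite("pics/s4.png",np.hstack([cv2.resize(get_image("side")[0][130:330,180:440],(520,400)),cv2.resize(im,(280,400))]))
E
```

```text
[ 0.58437396 -0.05045129  0.11750487] [[ 0.99871253  0.04393584 -0.0253559 ]
 [-0.04121676  0.9942048   0.09928743]
 [ 0.02957124 -0.09811451  0.99473569]] [ 0.59562058 -0.05313473  0.10929623] [ 26.19696533  59.56246089 -52.88462955  74.30113505  28.58863192
 108.87996042  56.1060296 ]
[ 0.5889     -0.03863162  0.03871703]
move rotvec [-0.0384  0.0278 -0.1006] shift [-0.0565  0.0198  0.0528] rows>= 1.9
```

View pics/s4.png

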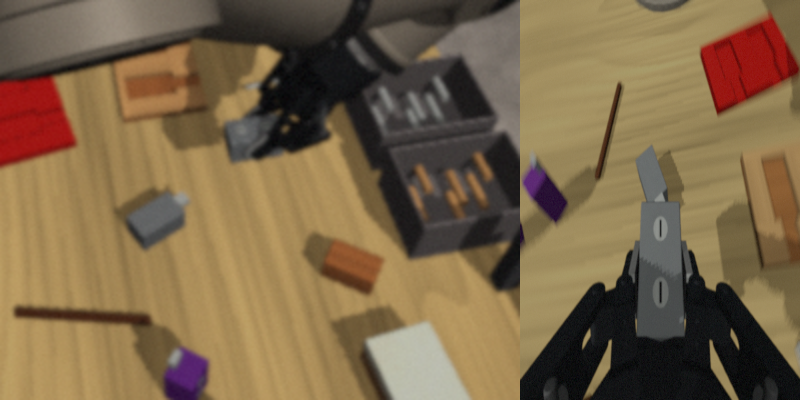

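The composite shows hanger_b upright in the gripper with its screw heads up. The bench below it, around (270,140) in the side part, is free, so I'll lower it.

>>> servo_tool(plan="-0.01 0.007 -0.033 -0.014 0.005 0.013 0.03; -0.02 0.014 -0.066 -0.028 0.01 0.026 0.03; -0.03 0.021 -0.1 -0.042 0.015 0.04 0.03; -0.038 0.028 -0.1 -0.0565 0.02 0.053 0.03; -0.038 0.028 -0.1 -0.0565 0.02 0.053 0.03")

```text
time: 8.23
tool_pos: [0.5874, -0.0384, 0.0346]
tool_rot: [[-0.695, 0.01, -0.719], [0.013, 1.0, 0.001], [0.719, -0.009, -0.695]]
force: [-0.1, 0.2, -1.7]
width: 0.0378
finger_force: 60.3
```

Run:
```python
from grasp_b import *
np.set_printoptions(precision=4,suppress=True)
o=observe();R=np.array(o["tool_rot"]);print(o["tool_pos"],R@Rrel,o["tool_pos"]+R@trel,o["q"])
p,Rd=tool_for((.6,-.04),0,.003);print(p);go(p,Rd)
im,P=look("w5")
Q=P.reshape(-1,3);L=(Q-(o["tool_pos"]+R@trel))@(R@Rrel)
k=(abs(L[:,0])<.05)&(abs(L[:,1])<.03)&(L[:,2]>.025)&(L[:,2]<.045)
Q=Q[k];print(len(Q),rect(Q));c=Q.mean(0);n=np.linalg.svd(Q-c,full_matrices=False)[2][2];print("normal",n,c)
```

```text
[ 0.5874 -0.0384  0.0346] [[ 1.      0.0068  0.0046]
 [-0.0068  1.      0.0072]
 [-0.0046 -0.0073  1.    ]] [ 0.5985 -0.0399  0.0258] [ 25.5418  66.5924 -52.3471  73.0594  30.5098 105.4431  60.1784]
[ 0.5889 -0.0386  0.0117]
move rotvec [-0.0002 -0.0046 -0.0099] shift [-0.0175 -0.0001  0.0148] rows>= 0.5
14385 ((597.9904174804688, -39.69414520263672), (59.98550033569336, 64.02430725097656), 89.2535629272461)
normal [-0.0031  0.0051  1.    ] [ 0.6023 -0.0386  0.0587]
```

>>> servo_tool(plan="0 -0.002 -0.005 -0.006 0 0.006 0.03; 0 -0.004 -0.01 -0.011 0 0.0105 0.03; 0 -0.004 -0.01 -0.014 0 0.0133 0.03; 0 -0.004 -0.01 -0.016 0 0.0155 0.03; 0 -0.004 -0.01 -0.016 0 0.0155 0.03")

```text
time: 8.7
tool_pos: [0.5887, -0.038, 0.0157]
tool_rot: [[-0.701, -0.0, -0.713], [-0.001, 1.0, 0.001], [0.713, 0.002, -0.701]]
force: [-0.7, 0.1, -2.5]
width: 0.0367
finger_force: 60.3
```

Run:
```python
from grasp_b import *
np.set_printoptions(precision=4,suppress=True)
o=observe();R=np.array(o["tool_rot"]);print(o["tool_pos"],R@Rrel,o["tool_pos"]+R@trel,o["force"])
im,P=look("w6")
Q=P.reshape(-1,3);L=(Q-(o["tool_pos"]+R@trel))@(R@Rrel)
k=(abs(L[:,0])<.05)&(abs(L[:,1])<.015)&(L[:,2]>.025)&(L[:,2]<.045)
Q=Q[k];print(len(Q),np.median(Q[:,2]))
```

```text
[ 0.5887 -0.038   0.0157] [[ 1.     -0.0033 -0.0038]
 [ 0.0033  1.     -0.0033]
 [ 0.0038  0.0032  1.    ]] [ 0.5998 -0.0393  0.0071] [-0.6969  0.1368 -2.4988]
9996 0.03963340294331617
```

>>> servo_tool(plan="0 0 0 -0.0015 0 0.0015 0.03; 0 0 0 -0.003 0 0.003 0.03; 0 0 0 -0.0035 0 0.0035 0.03; 0 0 0 -0.0035 0 0.0035 0.03")

```text
time: 9.08
tool_pos: [0.5887, -0.0379, 0.0108]
tool_rot: [[-0.701, -0.0, -0.713], [-0.002, 1.0, 0.001], [0.713, 0.002, -0.701]]
force: [0.1, -1.1, -2.2]
width: 0.0378
finger_force: 60.3
```

Run:
```python
from grasp_b import *
np.set_printoptions(precision=4,suppress=True)
o=observe();R=np.array(o["tool_rot"]);print(o["tool_pos"]+R@trel,o["force"])
im,P=look("w6")
Q=P.reshape(-1,3);L=(Q-(o["tool_pos"]+R@trel))@(R@Rrel)
k=(abs(L[:,0])<.05)&(abs(L[:,1])<.015)&(L[:,2]>.025)&(L[:,2]<.045)
Q=Q[k];print(len(Q),np.median(Q[:,2]))
```

```text
[ 0.5998 -0.0392  0.0021] [ 0.0745 -1.0564 -2.1767]
9980 0.03472436727614167
```

>>> servo_tool(plan="0 0 0 -0.0007 0 0.0007 0.035; 0 0 0 -0.0007 0 0.0007 0.045; 0 0 0 -0.0007 0 0.0007 0.06; 0 0 0 -0.0007 0 0.0007 0.085; 0 0 0 -0.0007 0 0.0007 0.085", grip_force=40)

```text
time: 9.55
tool_pos: [0.5888, -0.0378, 0.0101]
tool_rot: [[-0.701, -0.0, -0.713], [-0.002, 1.0, 0.001], [0.713, 0.002, -0.701]]
force: [0.1, -0.1, 0.3]
width: 0.0793
finger_force: 0.0
```

>>> servo_tool(plan="0 0 0 0 0 -0.02 0.085; 0 0 0 0 0 -0.04 0.085; 0 0 0 0 0 -0.075 0.085; 0 0 0 0 0 -0.11 0.085; 0 0 0 0 0 -0.11 0.085")

```text
time: 9.97
tool_pos: [0.6712, -0.0369, 0.0919]
tool_rot: [[-0.705, 0.001, -0.709], [-0.002, 1.0, 0.004], [0.709, 0.004, -0.705]]
force: [-0.9, 0.5, 0.2]
width: 0.0853
finger_force: 0.0
```

Run:
```python
from h import *
np.set_printoptions(precision=4,suppress=True)
o=observe();print(o["time"],o["tool_pos"],o["width"],o["q"])
im,P=look("w7")
Q=sel(P,(.6,-.04),.05,.028,.045);print("b",len(Q),np.median(Q[:,2]),rect(Q))
Q=sel(P,(.477,-.069),.06,.028,.05);print("a",len(Q),np.median(Q[:,2]),rect(Q))
go([.53,-.05,.2],Rt(0,180))
go([.53,-.05,.2],Rt(0,0))
```

```text
9.9667 [ 0.6712 -0.0369  0.0919] 0.08525276593401876 [ 19.6739  67.6319 -51.1172  56.9372  30.4058 115.3405  65.3671]
b 3329 0.03370484735012258 ((599.6436767578125, -37.748497009277344), (64.96556854248047, 38.03363037109375), 0.17189110815525055)
a 2003 0.033691893755969926 ((477.28533935546875, -69.38348388671875), (80.09864044189453, 38.08966827392578), 25.17588996887207)
move rotvec [ 0.0031 -0.7898  0.001 ] shift [ 0.1767 -0.0127  0.0212] rows>= 6.3
move rotvec [ 1.2082  0.0047 -2.8989] shift [ 0.1767 -0.0127  0.0212] rows>= 25.1
```

View pics/w7.png

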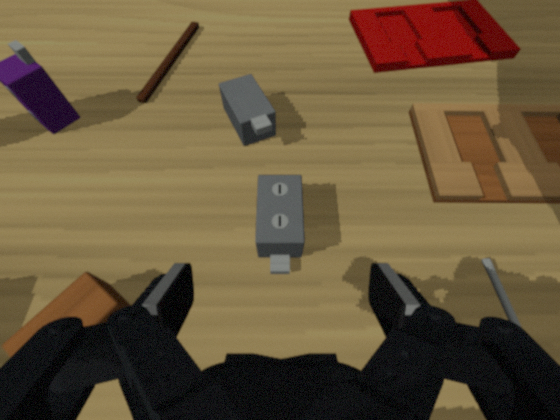

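Wrist view: hanger_b sits base down at (280,213) with its tab away from the robot and screw heads up. Hanger_a is at (248,110) and the tray at the right. Next I swing to tool-down above hanger_b.

Run:
```python
from h import *
go([.5996,-.0377,.13],Rt(0,180))
```

```text
move rotvec [ 0.0031 -0.7898  0.001 ] shift [ 0.0779 -0.0006  0.0211] rows>= 6.3
```

>>> servo_tool(plan="0 -0.113 0 0.011 0 0.003 0.085; 0.001 -0.226 0 0.022 0 0.006 0.085; 0.001 -0.34 0 0.033 0 0.009 0.085; 0.002 -0.45 0 0.044 0 0.012 0.085; 0.002 -0.56 0 0.055 0 0.015 0.085")

```text
time: 10.43
tool_pos: [0.6167, -0.0379, 0.1157]
tool_rot: [[-0.974, -0.002, -0.227], [-0.002, 1.0, 0.0], [0.227, 0.001, -0.974]]
force: [0.8, 0.2, 0.9]
width: 0.0849
finger_force: 0.0
```

Run:
```python
from h import *
go([.5996,-.0377,.13],Rt(0,180));print(observe()["q"])
```

```text
move rotvec [ 0.0006 -0.2294  0.002 ] shift [ 0.0199  0.0003 -0.01  ] rows>= 1.8
[ 36.61209268  47.24161025 -60.50158757  92.18512294  36.39642669
  78.26669352  58.34715818]
```

>>> servo_tool(plan="0 -0.115 0 0.01 0 -0.005 0.085; 0 -0.229 0.002 0.02 0 -0.01 0.085; 0 -0.229 0.002 0.02 0 -0.01 0.085")

```text
time: 10.68
tool_pos: [0.5953, -0.0381, 0.1301]
tool_rot: [[-1.0, -0.003, -0.001], [-0.003, 1.0, -0.003], [0.001, -0.003, -1.0]]
force: [2.7, -0.5, 0.4]
width: 0.0849
finger_force: 0.0
```

Run:
```python
from h import *
np.set_printoptions(precision=4,suppress=True)
print(observe()["q"])
im,P=look("w8")
Q=sel(P,(.6,-.04),.05,.028,.045);print("b",len(Q),np.median(Q[:,2]),rect(Q))
go([.5998,-.0378,.011],Rt(0,180))
```

```text
[ 44.0655  38.7743 -64.5836 104.7687  39.6536  62.8266  54.7924]
b 3285 0.033329862825773604 ((598.9223022460938, -37.843265533447266), (63.80712890625, 38.07884216308594), 0.21235200762748718)
move rotvec [-0.0029 -0.0046  0.0004] shift [-0.0031  0.0017  0.1194] rows>= 2.9
```

>>> servo_tool(plan="-0.001 -0.001 0 -0.001 0.001 0.025 0.085; -0.003 -0.003 0 -0.002 0.0017 0.05 0.085; -0.003 -0.005 0 -0.003 0.0017 0.08 0.085; -0.003 -0.005 0 -0.003 0.0017 0.105 0.085; -0.003 -0.005 0 -0.003 0.0017 0.119 0.085")

```text
time: 11.15
tool_pos: [0.6019, -0.0366, 0.0078]
tool_rot: [[-1.0, 0.001, -0.004], [0.001, 1.0, 0.004], [0.004, 0.004, -1.0]]
force: [-0.5, -0.0, 0.4]
width: 0.0853
finger_force: 0.0
```

Run:
```python
from h import *
np.set_printoptions(precision=4,suppress=True)
print(observe()["q"])
go([.5995,-.0378,.011],Rt(0,180))
```

```text
[ 38.4379  47.349  -56.5961 107.3246  49.0051  54.0054  48.3731]
move rotvec [ 0.0037 -0.0043 -0.001 ] shift [ 0.0024 -0.0012 -0.0032] rows>= 0.1
```

Now grip and lift.

>>> servo_tool(plan="0.003 -0.003 0 0.002 -0.001 -0.003 0.06; 0.003 -0.003 0 0.002 -0.001 -0.003 0.045; 0.003 -0.003 0 0.002 -0.001 -0.003 0.03; 0.003 -0.003 0 0.002 -0.001 -0.003 0.03; 0.003 -0.003 0 0.002 -0.001 -0.003 0.03", grip_force=50)

```text
time: 11.57
tool_pos: [0.6022, -0.0374, 0.0159]
tool_rot: [[-1.0, 0.001, 0.005], [0.001, 1.0, 0.0], [-0.005, 0.0, -1.0]]
force: [-1.7, -0.2, 8.0]
width: 0.037
finger_force: 50.4
```

>>> servo_tool(plan="0 0 0 0 0 0 0.03; 0 0 0 0 0 0 0.03; 0 0 0 0 0 -0.01 0.03; 0 0 0 0 0 -0.035 0.03; 0 0 0 0 0 -0.065 0.03")

```text
time: 11.98
tool_pos: [0.6002, -0.0374, 0.0799]
tool_rot: [[-1.0, 0.0, 0.001], [0.0, 1.0, 0.001], [-0.001, 0.001, -1.0]]
force: [0.9, -0.7, -1.3]
width: 0.037
finger_force: 50.9
```

Run:
```python
from h import *
np.set_printoptions(precision=4,suppress=True)
o=observe();print(o["q"],o["tool_pos"],o["width"],o["finger_force"],o["force"])
im,P=look("w9")
Q=P.reshape(-1,3)
# tray top plane and floor
k=(Q[:,0]>.43)&(Q[:,0]<.6)&(Q[:,1]>.08)&(Q[:,1]<.32)
T=Q[k&(Q[:,2]>.0105)&(Q[:,2]<.016)];print(len(T),T.min(0),T.max(0),rect(T))
go([.52,.12,.12],Rt(0,180))
```

```text
[ 41.658   42.2072 -61.2944 106.0584  43.4291  58.9389  52.1249] [ 0.6002 -0.0374  0.0799] 0.03703754651983397 50.85761368274689 [ 0.9005 -0.671  -1.2739]
9796 [0.4555 0.1071 0.0105] [0.5759 0.1489 0.0153] ((515.7052001953125, 128.01730346679688), (41.71799087524414, 120.32364654541016), 89.96385955810547)
move rotvec [ 0.0004  0.0077 -0.0001] shift [ 0.0828  0.1566 -0.0343] rows>= 4.3
```

>>> servo_tool(plan="0 0.002 0 0.01 0.022 -0.008 0.03; 0 0.004 0 0.025 0.055 -0.015 0.03; 0 0.006 0 0.04 0.09 -0.02 0.03; 0 0.007 0 0.055 0.125 -0.02 0.03; 0 0.007 0 0.07 0.16 -0.02 0.03")

```text
time: 12.45
tool_pos: [0.5307, 0.1238, 0.1005]
tool_rot: [[-1.0, 0.002, -0.002], [0.002, 1.0, 0.0], [0.002, 0.0, -1.0]]
force: [0.8, 0.5, -1.5]
width: 0.0365
finger_force: 51.0
```

>>> servo_tool(plan="0 0 0 0.01 0.022 0 0.03; 0 0 0 0.014 0.036 0 0.03; 0 0 0 0.014 0.037 0 0.03; 0 0 0 0.014 0.037 0 0.03")

```text
time: 12.78
tool_pos: [0.5172, 0.1605, 0.1001]
tool_rot: [[-1.0, -0.001, -0.003], [-0.001, 1.0, 0.0], [0.003, 0.0, -1.0]]
force: [0.1, 0.2, -2.1]
width: 0.0369
finger_force: 51.0
```

```bash
cat > meas.py <<'E'
from h import *
np.set_printoptions(precision=4,suppress=True)
def run(name):
    o=observe();p=np.array(o["tool_pos"]);print(o["time"],o["q"],p,np.array(o["tool_rot"])[:,0],o["force"])
    im,P=look(name);Q=P.reshape(-1,3)
    k=(Q[:,0]>.43)&(Q[:,0]<.6)&(Q[:,1]>.08)&(Q[:,1]<.32)
    T=Q[k&(Q[:,2]>.0105)&(Q[:,2]<.016)];print("rim",len(T),T.min(0),T.max(0),rect(T))
    F=Q[k&(Q[:,2]>.003)&(Q[:,2]<.0085)&(Q[:,0]>.475)&(Q[:,0]<.555)]
    for n,c in(("R",.16),("L",.244)):
        G=F[abs(F[:,1]-c)<.035]
        if len(G)>50: print("floor",n,len(G),G.min(0),G.max(0),np.median(G[:,2]))
    d=Q-p; H=Q[(abs(d[:,0])<.06)&(abs(d[:,1])<.018)&(d[:,2]>.003)&(d[:,2]<.03)]
    if len(H)>50: print("held top",len(H),np.median(H[:,2]),"dz",np.median(H[:,2])-p[2],rect(H))
E
python3 -c "from meas import *;run('w10')"
```

```text
12.7833 [ 25.3412  36.5054 -64.4765 112.8751  39.7762  56.7977  31.5403] [0.5172 0.1605 0.1001] [-1.     -0.0013  0.0028] [ 0.0694  0.1966 -2.1356]
rim 17112 [0.456  0.1081 0.0105] [0.5774 0.2995 0.0146] ((516.5404052734375, 203.5665283203125), (190.92868041992188, 120.57508087158203), 89.40780639648438)
floor R 1772 [0.475  0.1397 0.0032] [0.501  0.1839 0.0083] 0.005316716952640882
floor L 4515 [0.4754 0.225  0.003 ] [0.555  0.2684 0.0085] 0.005370494124524755
held top 10146 0.11757896317180261 dz 0.01744523487741939 ((514.4261474609375, 160.495361328125), (35.989871978759766, 64.59306335449219), 89.99732971191406)
```

View pics/w10.png

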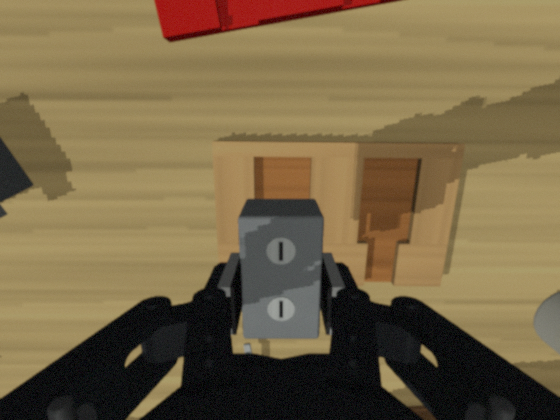

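Wrist view: hanger_b is held over the right bay, with the bays at about (282,175) and (388,200) and the notches pointing down, which is +x. The bay looks off-centre in x, so I'll measure it from the saved cloud.

Run:
```python
from h import *
np.set_printoptions(precision=4,suppress=True)
Q=np.load("w10.npy").reshape(-1,3)
for n,c in(("R",.1618),("L",.2456)):
  for off in(-.018,-.015,.015,.018):
    G=Q[(abs(Q[:,1]-c-off)<.0015)&(Q[:,0]>.45)&(Q[:,0]<.58)&(Q[:,2]<.0095)&(Q[:,2]>.002)]
    if len(G)>10: print(n,off,len(G),np.percentile(G[:,0],[0,1,50,99,100]))
for x in(.48,.49,.495,.52,.53,.55,.565):
    G=Q[(abs(Q[:,0]-x)<.002)&(Q[:,1]>.11)&(Q[:,1]<.295)&(Q[:,2]<.0095)&(Q[:,2]>.002)]
    for c in(.1618,.2456):
        g=G[abs(G[:,1]-c)<.04]
        if len(g)>5: print("x",x,c,len(g),np.percentile(g[:,1],[0,2,98,100]))
```

```text
R -0.018 158 [0.4679 0.4679 0.4831 0.5008 0.5009]
R -0.015 166 [0.4677 0.4679 0.4843 0.5007 0.501 ]
R 0.015 155 [0.4562 0.4686 0.4834 0.5007 0.5009]
R 0.018 155 [0.4562 0.4686 0.4852 0.5008 0.501 ]
L -0.018 306 [0.4685 0.4687 0.5019 0.5377 0.5378]
L -0.015 310 [0.4684 0.4686 0.5007 0.5373 0.5379]
L 0.015 309 [0.4569 0.4693 0.5024 0.5381 0.5384]
L 0.018 316 [0.4569 0.4693 0.5015 0.5378 0.5382]
x 0.48 0.1618 288 [0.1397 0.1402 0.1831 0.1839]
x 0.48 0.2456 280 [0.2257 0.2266 0.2677 0.2683]
x 0.49 0.1618 277 [0.1399 0.1407 0.1833 0.1838]
x 0.49 0.2456 274 [0.2256 0.2264 0.2678 0.2681]
x 0.495 0.1618 276 [0.1398 0.1407 0.1826 0.1835]
x 0.495 0.2456 267 [0.226  0.2269 0.2675 0.2682]
x 0.52 0.2456 243 [0.2254 0.2264 0.2676 0.268 ]
x 0.53 0.2456 248 [0.2253 0.2261 0.2673 0.2678]
x 0.55 0.2456 128 [0.2346 0.2348 0.2583 0.2585]
x 0.565 0.2456 130 [0.2343 0.235  0.2581 0.2582]
```

>>> servo_tool(plan="0 0.001 0.004 0.003 0.001 0.012 0.03; 0 0.002 0.009 0.006 0.0012 0.028 0.03; 0 0.002 0.009 0.0114 0.0012 0.045 0.03; 0 0.002 0.009 0.0114 0.0012 0.058 0.03; 0 0.002 0.009 0.0114 0.0012 0.065 0.03")

```text
time: 13.25
tool_pos: [0.5048, 0.1597, 0.0321]
tool_rot: [[-1.0, 0.011, -0.008], [0.011, 1.0, -0.0], [0.008, -0.0, -1.0]]
force: [0.1, 0.2, -2.1]
width: 0.0371
finger_force: 51.0
```

>>> servo_tool(plan="0 0 0 0 0 0 0.03; 0 0 0 0 0 0 0.03")

```text
time: 13.42
tool_pos: [0.5057, 0.1608, 0.0341]
tool_rot: [[-1.0, 0.01, -0.007], [0.01, 1.0, 0.001], [0.007, 0.001, -1.0]]
force: [0.4, 0.1, -2.4]
width: 0.0371
finger_force: 51.0
```

```bash
python3 -c "from meas import *;run('w11')"
```

```text
13.4167 [ 21.4193  40.5225 -59.4099 116.1483  45.7271  50.9454  25.6392] [0.5057 0.1608 0.0341] [-0.9999  0.0101  0.0066] [ 0.402   0.1068 -2.4476]
rim 25876 [0.4557 0.1082 0.0105] [0.577 0.3   0.015] ((516.8037109375, 203.82720947265625), (191.4744415283203, 121.03983306884766), 89.5141830444336)
floor L 6988 [0.475  0.2254 0.0033] [0.5476 0.2689 0.0085] 0.0053935848154765265
held top 10151 0.051559344770070153 dz 0.017478992464762297 ((503.1354064941406, 160.83233642578125), (64.97447967529297, 35.983070373535156), 0.008060116320848465)
```

>>> servo_tool(plan="0 -0.005 0 0 0.0005 0.002 0.03; 0 -0.01 0 0 0.0009 0.004 0.03; 0 -0.01 0 0 0.0009 0.007 0.03; 0 -0.01 0 0 0.0009 0.01 0.03; 0 -0.01 0 0 0.0009 0.0115 0.03")

```text
time: 13.88
tool_pos: [0.5053, 0.1616, 0.0223]
tool_rot: [[-1.0, 0.01, 0.004], [0.01, 1.0, 0.0], [-0.004, 0.0, -1.0]]
force: [-0.7, 0.1, -2.4]
width: 0.0367
finger_force: 51.0
```

>>> servo_tool(plan="0 0 0 0 0 0 0.03; 0 0 0 0 0 0 0.03")

```text
time: 14.05
tool_pos: [0.5053, 0.1618, 0.0226]
tool_rot: [[-1.0, 0.01, 0.004], [0.01, 1.0, 0.0], [-0.004, 0.0, -1.0]]
force: [-1.1, 0.5, -2.3]
width: 0.0369
finger_force: 51.0
```

```bash
python3 -c "from meas import *;run('w12')"
```

```text
14.05 [ 20.4557  41.0478 -58.2894 116.8331  47.4479  49.4702  24.0716] [0.5053 0.1618 0.0226] [-0.9999  0.0095 -0.0036] [-1.0632  0.5173 -2.3225]
rim 28548 [0.4556 0.1081 0.0105] [0.5767 0.2996 0.0159] ((516.3094482421875, 203.62896728515625), (191.20912170410156, 120.03910064697266), 89.50828552246094)
floor L 7395 [0.475  0.2259 0.003 ] [0.5449 0.2688 0.0085] 0.005414742587286303
held top 10132 0.04002670771685139 dz 0.017449177419918107 ((502.4019470214844, 161.80931091308594), (64.513916015625, 35.99607849121094), 0.00016891917039174587)
```

>>> servo_tool(plan="0 0 0 0 0 0.0008 0.034; 0 0 0 0 0 0.0008 0.042; 0 0 0 0 0 0.0008 0.055; 0 0 0 0 0 0.0008 0.075; 0 0 0 0 0 0.0008 0.08", grip_force=30)

```text
time: 14.52
tool_pos: [0.5055, 0.1618, 0.022]
tool_rot: [[-1.0, 0.01, 0.004], [0.01, 1.0, 0.0], [-0.004, 0.0, -1.0]]
force: [-0.2, 0.6, -0.4]
width: 0.0764
finger_force: 0.0
```

>>> servo_tool(plan="0 0 0 0 0 -0.02 0.08; 0 0 0 0 0 -0.05 0.08; 0 0 0 0 0 -0.09 0.08; 0 0 0 0 0 -0.12 0.08; 0 0 0 0 0 -0.12 0.085")

```text
time: 14.93
tool_pos: [0.5069, 0.1633, 0.1471]
tool_rot: [[-1.0, 0.009, 0.01], [0.009, 1.0, 0.002], [-0.01, 0.002, -1.0]]
force: [1.4, 0.6, 0.8]
width: 0.0851
finger_force: 0.0
```

Run:
```python
from meas import *
run('w13')
P=np.load("w13.npy")
Q=sel(P,(.503,.1617),.05,.03,.05);print("b",len(Q),np.median(Q[:,2]),rect(Q))
c=Q.mean(0);print(np.linalg.svd(Q-c,full_matrices=False)[2][2])
```

```text
14.9333 [ 27.6529  31.3384 -67.0605 112.501   34.4248  58.6324  34.1353] [0.5069 0.1633 0.1471] [-0.9999  0.0094 -0.0101] [1.4445 0.6491 0.7788]
rim 15123 [0.4554 0.108  0.0105] [0.5769 0.2993 0.0149] ((516.2054443359375, 203.49432373046875), (190.80133056640625, 119.99341583251953), 89.44209289550781)
floor R 207 [0.4752 0.1392 0.0032] [0.555  0.1836 0.0084] 0.005507527439293336
floor L 3179 [0.475  0.2247 0.0033] [0.555  0.2682 0.0085] 0.005331849459254079
b 3142 0.03931399892863312 ((502.291259765625, 161.70028686523438), (37.97364807128906, 63.619468688964844), 89.51780700683594)
[-0.0053  0.0003  1.    ]
```

Hanger_b is home in the right bay: centre (0.5023, 0.1617), top z 0.039, level. Next I go back towards hanger_a, unwinding the wrist and watching joint 3.

>>> servo_tool(plan="0 0 0.12 0 -0.03 -0.01 0.085; 0 0 0.24 0 -0.07 -0.02 0.085; 0 0 0.36 0 -0.11 -0.03 0.085; 0 0 0.48 0 -0.145 -0.04 0.085; 0 0 0.6 0 -0.18 -0.05 0.085")

```text
time: 15.4
tool_pos: [0.5022, -0.0204, 0.1915]
tool_rot: [[-0.816, 0.578, 0.003], [0.578, 0.816, 0.0], [-0.002, 0.002, -1.0]]
force: [1.4, -0.3, 1.0]
width: 0.0848
finger_force: 0.0
```

>>> servo_tool(plan="0 0 0.12 0 0 0 0.085; 0 0 0.24 0 0 0 0.085; 0 0 0.36 0 0 0 0.085; 0 0 0.48 0 0 0 0.085; 0 0 0.6 0 0 0 0.085")

```text
time: 15.82
tool_pos: [0.5025, -0.0187, 0.1911]
tool_rot: [[-0.347, 0.938, 0.003], [0.938, 0.347, 0.0], [-0.001, 0.003, -1.0]]
force: [0.1, 0.2, -0.0]
width: 0.085
finger_force: 0.0
```

Run:
```python
from meas import *
o=observe();print(o["time"],o["q"],o["tool_pos"],o["tool_rot"])
a=np.radians(25.3);x=np.array([np.cos(a),np.sin(a),0])
gp=np.array([.4712,-.0723,.02]);R=Rt(45,25.3);go(gp-.12*R[:,2],R)
go([.54,-.05,.2],Rt(0,25))
```

```text
15.8167 [ 42.9446  18.7749 -56.3654 113.7552  18.6925  56.8463  -2.0721] [ 0.5025 -0.0187  0.1911] [[-0.3474  0.9377  0.0029]
 [ 0.9377  0.3474  0.0002]
 [-0.0008  0.0028 -1.    ]]
move rotvec [ 0.5831 -0.6345  1.4001] shift [-0.032   0.0363  0.0863] rows>= 13.2
move rotvec [ 0.0028 -0.0015  1.4892] shift [-0.0424  0.0243 -0.0088] rows>= 11.9
```

>>> servo_tool(plan="0 0 0.12 0 0 0 0.085; 0 0 0.24 0 0 0 0.085; 0 0 0.36 0 0 0 0.085; 0 0 0.48 0 0 0 0.085; 0 0 0.6 0 0 0 0.085")

```text
time: 16.23
tool_pos: [0.5025, -0.0185, 0.191]
tool_rot: [[0.242, 0.97, 0.003], [0.97, -0.242, 0.0], [0.001, 0.003, -1.0]]
force: [-0.1, 1.2, 0.2]
width: 0.0852
finger_force: 0.0
```

>>> servo_tool(plan="0 0 0.12 0 0 0 0.085; 0 0 0.24 0 0 0 0.085; 0 0 0.36 0 0 0 0.085; 0 0 0.48 0 0 0 0.085; 0 0 0.6 0 0 0 0.085")

```text
time: 16.65
tool_pos: [0.5025, -0.0185, 0.191]
tool_rot: [[0.748, 0.664, 0.003], [0.664, -0.748, 0.0], [0.002, 0.002, -1.0]]
force: [-0.4, -0.1, -0.5]
width: 0.0854
finger_force: 0.0
```

Run:
```python
from meas import *
o=observe();print(o["time"],o["q"],o["tool_pos"],o["tool_rot"])
R=Rt(45,25.3);gp=np.array([.4712,-.0723,.02]);go(gp-.12*R[:,2],R)
P=look("w14")[1]
Q=sel(P,(.477,-.069),.06,.028,.05);print("a",len(Q),np.median(Q[:,2]),rect(Q))
```

```text
16.65 [ 32.2518  15.2322 -42.9423 114.2399  12.6394  54.9984 -65.3798] [ 0.5025 -0.0185  0.191 ] [[ 0.7479  0.6638  0.0026]
 [ 0.6638 -0.7479  0.0002]
 [ 0.0021  0.0016 -1.    ]]
move rotvec [ 0.1129 -0.7823  0.2691] shift [0.0221 0.0432 0.0862] rows>= 6.7
a 2148 0.03324248716523631 ((477.35723876953125, -68.47714233398438), (78.41584777832031, 37.94000244140625), 24.977901458740234)
```

Run:
```python
from meas import *
R=Rt(50,25);z=R[:,2];gp=np.array([.4715,-.0714,.026]);tcp=gp+.022*z;print(tcp,tcp-.1*z);go(tcp-.1*z,R)
```

```text
[ 0.4562 -0.0785  0.0119] [ 0.5257 -0.0461  0.0761]
move rotvec [ 0.1234 -0.8692  0.2614] shift [-0.001   0.0359  0.115 ] rows>= 7.3
```

>>> servo_tool(plan="0.016 -0.11 0.033 0 0.004 0.013 0.085; 0.031 -0.22 0.065 0 0.009 0.027 0.085; 0.046 -0.33 0.098 0 0.013 0.042 0.085; 0.062 -0.435 0.13 0 0.018 0.056 0.085; 0.078 -0.54 0.163 0 0.022 0.07 0.085")

```text
time: 17.12
tool_pos: [0.5182, -0.0347, 0.1208]
tool_rot: [[0.717, 0.529, -0.454], [0.465, -0.848, -0.254], [-0.519, -0.029, -0.854]]
force: [0.0, -0.8, 0.8]
width: 0.0851
finger_force: 0.0
```

Run:
```python
from meas import *
print(observe()["q"],observe()["tool_pos"])
R=Rt(50,25);z=R[:,2];gp=np.array([.4715,-.0714,.026]);tcp=gp+.022*z;go(tcp-.1*z,R)
```

```text
[ 13.5098  37.6152 -32.8608  97.2771  24.684   83.8359 -86.7729] [ 0.5182 -0.0347  0.1208]
move rotvec [ 0.0575 -0.3241  0.1119] shift [0.0232 0.015  0.0377] rows>= 2.8
```

>>> servo_tool(plan="0.02 -0.108 0.037 0.008 0.005 0.0126 0.085; 0.04 -0.216 0.075 0.016 0.01 0.025 0.085; 0.0575 -0.324 0.112 0.0232 0.015 0.0377 0.085; 0.0575 -0.324 0.112 0.0232 0.015 0.0377 0.085; 0.0575 -0.324 0.112 0.0232 0.015 0.0377 0.085")

```text
time: 17.53
tool_pos: [0.5243, -0.0456, 0.0735]
tool_rot: [[0.581, 0.423, -0.695], [0.276, -0.906, -0.321], [-0.766, -0.005, -0.643]]
force: [0.1, 0.5, 0.4]
width: 0.0851
finger_force: 0.0
```

Run:
```python
from meas import *
print(observe()["q"],observe()["tool_pos"])
R=Rt(50,25);z=R[:,2];gp=np.array([.4715,-.0714,.026]);tcp=gp+.022*z;go(tcp,R)
P=look("w15")[1]
Q=sel(P,(.477,-.069),.06,.028,.05);print("a",len(Q),np.median(Q[:,2]),rect(Q))
```

```text
[  7.162   51.6034 -26.2966  85.8953  24.3684  98.8602 -92.6001] [ 0.5243 -0.0456  0.0735]
move rotvec [-0.003  -0.0007  0.0043] shift [-0.0015  0.0013  0.0975] rows>= 2.3
a 2044 0.0331215441116762 ((479.196044921875, -68.04023742675781), (77.3076171875, 37.88438034057617), 24.972684860229492)
```

>>> servo_tool(plan="0 0 0.004 -0.001 0.001 0.022 0.085; 0 0 0.004 -0.001 0.001 0.045 0.085; 0 0 0.004 -0.001 0.001 0.068 0.085; 0 0 0.004 -0.001 0.001 0.085 0.085; 0 0 0.004 -0.001 0.001 0.096 0.085")

```text
time: 18.0
tool_pos: [0.4586, -0.079, 0.0175]
tool_rot: [[0.592, 0.419, -0.689], [0.27, -0.908, -0.32], [-0.76, 0.003, -0.65]]
force: [-0.2, 0.7, 1.2]
width: 0.0849
finger_force: 0.0
```

>>> servo_tool(plan="0 0 0 0 0 0 0.085; 0 0 0 0 0 0 0.085")

```text
time: 18.17
tool_pos: [0.4599, -0.078, 0.0174]
tool_rot: [[0.591, 0.418, -0.69], [0.27, -0.908, -0.32], [-0.76, 0.003, -0.649]]
force: [0.8, -0.7, 0.6]
width: 0.0855
finger_force: 0.0
```

Run:
```python
from meas import *
R=Rt(50,25);z=R[:,2];gp=np.array([.4715,-.0714,.026]);tcp=gp+.022*z;go(tcp,R);print(observe()["tool_pos"],observe()["force"])
```

```text
move rotvec [-0.0016 -0.0088 -0.0053] shift [ 0.0019 -0.0011  0.0063] rows>= 0.2
[ 0.4599 -0.078   0.0174] [ 0.8476 -0.6941  0.5662]
```

>>> servo_tool(plan="0 0 0 0.001 -0.001 0.004 0.07; 0 0 0 0.001 -0.001 0.006 0.055; 0 0 0 0.001 -0.001 0.006 0.045; 0 0 0 0.001 -0.001 0.006 0.03; 0 0 0 0.001 -0.001 0.006 0.03", grip_force=60)

```text
time: 18.58
tool_pos: [0.4554, -0.0784, 0.0114]
tool_rot: [[0.589, 0.419, -0.692], [0.269, -0.908, -0.32], [-0.762, 0.002, -0.647]]
force: [0.9, 0.5, 3.9]
width: 0.0372
finger_force: 60.5
```

>>> servo_tool(plan="0 0 0 0 0 0 0.03; 0 0 0 0 0 0 0.03; 0 0 0 0 0 0 0.03")

```text
time: 18.83
tool_pos: [0.4554, -0.0784, 0.0114]
tool_rot: [[0.589, 0.418, -0.691], [0.269, -0.908, -0.32], [-0.762, 0.002, -0.648]]
force: [2.0, 0.8, 6.0]
width: 0.0371
finger_force: 60.5
```

Run:
```python
from meas import *
o=observe();print(repr(o["tool_pos"]),repr(o["tool_rot"]),o["width"],o["finger_force"],o["force"],o["q"])
```

```text
array([ 0.4554, -0.0784,  0.0114]) array([[ 0.5888,  0.4185, -0.6915],
       [ 0.2694, -0.9082, -0.3203],
       [-0.762 ,  0.0023, -0.6475]]) 0.03712382856056046 60.474339723587036 [1.9961 0.7813 5.953 ] [ 10.1896  51.8742 -25.6914  96.6466  26.6328  88.5202 -95.1982]
```

>>> servo_tool(plan="0 0 0 -0.005 0 -0.004 0.03; 0 0 0 -0.015 0 -0.013 0.03; 0 0 0 -0.035 0 -0.03 0.03; 0 0 0 -0.06 0 -0.051 0.03; 0 0 0 -0.085 0 -0.072 0.03")

```text
time: 19.25
tool_pos: [0.4544, -0.0784, 0.1244]
tool_rot: [[0.588, 0.418, -0.692], [0.269, -0.908, -0.32], [-0.763, 0.002, -0.647]]
force: [0.3, -0.4, -1.4]
width: 0.0375
finger_force: 60.1
```

```bash
cat > grasp_a.py <<'E'
from meas import *
Rg=np.array([[.5888,.4185,-.6915],[.2694,-.9082,-.3203],[-.762,.0023,-.6475]]);U,_,V=np.linalg.svd(Rg);Rg=U@V
pg=np.array([.4554,-.0784,.0114])
c,s=np.cos(np.radians(25)),np.sin(np.radians(25))
Rh0=np.array([[c,s,0],[s,-c,0],[0,0,-1.]])
Rrel=Rg.T@Rh0;trel=Rg.T@(np.array([.4717,-.0713,.034])-pg)
def stand(xy,yaw,h):
    "tool pose for the hanger on its plain end; xy = origin (base centre), h = height of the plain end"
    zc,zs=np.cos(np.radians(yaw)),np.sin(np.radians(yaw))
    Rh=np.column_stack([[0,0,1],np.cross([zc,zs,0],[0,0,1]),[zc,zs,0]]);R=Rh@Rrel.T
    return np.array([*xy,.032+h])-R@trel,R
E
python3 - <<'E'
from grasp_a import *
o=observe();print(o["tool_pos"],o["width"],o["q"])
p,R=stand((.585,-.04),0,.08);print(p,R);go(p,R)
E
```

```text
[ 0.4544 -0.0784  0.1244] 0.037545504876452425 [ 11.4174  42.6801 -27.4886  96.569   23.3425  96.7149 -92.0207]
[ 0.6076 -0.0395  0.0942] [[ 0.7621 -0.0023  0.6475]
 [-0.0047 -1.      0.002 ]
 [ 0.6475 -0.0045 -0.7621]]
move rotvec [0.0461 1.5456 0.4793] shift [ 0.1235  0.0288 -0.099 ] rows>= 13.0
```

>>> servo_tool(plan="0.0033 0.11 0.034 0.008 0.002 -0.007 0.03; 0.0066 0.22 0.068 0.017 0.004 -0.014 0.03; 0.01 0.33 0.102 0.026 0.006 -0.021 0.03; 0.0131 0.44 0.136 0.035 0.008 -0.028 0.03; 0.0164 0.55 0.17 0.044 0.01 -0.035 0.03")

```text
time: 19.67
tool_pos: [0.5102, -0.0644, 0.1132]
tool_rot: [[0.924, 0.276, -0.264], [0.241, -0.957, -0.159], [-0.297, 0.083, -0.951]]
force: [-1.2, 0.5, -2.9]
width: 0.0378
finger_force: 60.1
```

Run:
```python
from grasp_a import *
o=observe();print(o["tool_pos"],o["width"],o["q"])
p,R=stand((.585,-.04),0,.08);go(p,R)
```

```text
[ 0.5102 -0.0644  0.1132] 0.03781868641639652 [ 18.8175  29.2458 -30.9153 106.8109  22.4842  66.9486 -98.0011]
move rotvec [0.0302 0.9879 0.3074] shift [ 0.1016  0.0016 -0.0116] rows>= 8.3
```

>>> servo_tool(plan="0.0034 0.11 0.034 0.011 0 -0.0012 0.03; 0.0067 0.22 0.068 0.022 0 -0.0025 0.03; 0.01 0.33 0.102 0.034 0 -0.004 0.03; 0.0133 0.44 0.136 0.045 0 -0.005 0.03; 0.0167 0.55 0.17 0.056 0 -0.006 0.03")

```text
time: 20.08
tool_pos: [0.5629, -0.0501, 0.1022]
tool_rot: [[0.958, 0.112, 0.265], [0.126, -0.991, -0.038], [0.258, 0.07, -0.964]]
force: [1.7, -1.3, -3.2]
width: 0.0374
finger_force: 60.2
```

Run:
```python
from grasp_a import *
o=observe();print(o["tool_pos"],o["width"],o["q"])
p,R=stand((.585,-.04),0,.04);go(p,R)
p,R=stand((.585,-.04),0,.08);go(p,R)
```

```text
[ 0.5629 -0.0501  0.1022] 0.03736071830034554 [  22.1414   19.277   -29.3891  122.8995   28.3355   27.6272 -111.4686]
move rotvec [0.0127 0.4382 0.137 ] shift [ 0.0318 -0.0089  0.0577] rows>= 3.7
move rotvec [0.0127 0.4382 0.137 ] shift [ 0.0421 -0.0061  0.0191] rows>= 3.7
```

Run:
```python
from grasp_a import *
p,R=stand((.65,-.035),0,.05);go(p,R);print(p)
```

```text
move rotvec [0.0127 0.4382 0.137 ] shift [ 0.0973 -0.0059  0.065 ] rows>= 3.7
[ 0.6726 -0.0345  0.0642]
```

>>> servo_tool(plan="0 0 0 0.025 -0.001 0.008 0.03; 0.001 0.03 0.01 0.055 -0.003 0.025 0.03; 0.003 0.09 0.03 0.08 -0.005 0.045 0.03; 0.005 0.19 0.06 0.097 -0.006 0.06 0.03; 0.008 0.3 0.09 0.097 -0.006 0.065 0.03")

```text
time: 20.5
tool_pos: [0.6731, -0.0367, 0.069]
tool_rot: [[0.888, 0.052, 0.457], [0.067, -0.998, -0.018], [0.455, 0.047, -0.889]]
force: [-1.4, -0.1, -2.8]
width: 0.0376
finger_force: 60.5
```

Run:
```python
from grasp_a import *
o=observe();print(o["tool_pos"],o["width"],o["q"])
p,R=stand((.65,-.035),0,.03);go(p,R)
```

```text
[ 0.6731 -0.0367  0.069 ] 0.03760404795098757 [   9.0301   26.651   -15.4139  119.823    53.5473   11.6017 -140.2667]
move rotvec [0.0126 0.2298 0.0734] shift [-0.0116 -0.0033  0.0217] rows>= 1.9
```

Run:
```python
from grasp_a import *
o=observe();R=np.array(o["tool_rot"]);Rh=R@Rrel;oh=o["tool_pos"]+R@trel
C=np.array([[-.032,y,z] for y in(-.019,.019) for z in(0,.034)]);print(Rh,oh);print(C@Rh.T+oh)
d=np.array([0,0,-1.]);print("down in tool per m",R.T@d)
P=look("w16")[1];Q=P.reshape(-1,3);L=(Q-oh)@Rh
k=(abs(L[:,0]-.032)<.008)&(abs(L[:,1])<.017)&(L[:,2]>.012)&(L[:,2]<.03);print(k.sum(),np.median(L[k],0))
# world tilt correction still needed (level about the closing axis' horizontal part)
y=Rh[:,1];print("roll of closing axis, deg",np.degrees(np.arcsin(y[2])))
# rotation making the closing axis level, about the world x axis
w=Ro.from_euler("x",0).as_rotvec();ax=np.cross(y,[y[0],y[1],0]);print("level rotvec in tool",R.T@ax)
```

```text
[[ 0.2261  0.0548  0.9726]
 [ 0.0616 -0.9972  0.0419]
 [ 0.9721  0.0504 -0.2289]] [ 0.6552 -0.037   0.0915]
[[ 0.6469 -0.02    0.0594]
 [ 0.68   -0.0186  0.0516]
 [ 0.649  -0.0579  0.0613]
 [ 0.6821 -0.0565  0.0535]]
down in tool per m [-0.4553 -0.0465  0.8891]
4177 [0.0307 0.0001 0.0206]
roll of closing axis, deg 2.889599382307996
level rotvec in tool [ 0.0448 -0.0002  0.0229]
```

>>> servo_tool(plan="0.01 0 0.005 -0.0045 -0.0005 0.009 0.03; 0.02 0 0.01 -0.009 -0.001 0.018 0.03; 0.03 0 0.015 -0.0136 -0.0014 0.027 0.03; 0.04 0 0.02 -0.0173 -0.0017 0.034 0.03; 0.045 0 0.023 -0.0191 -0.0019 0.0373 0.03")

```text
time: 20.97
tool_pos: [0.6729, -0.0402, 0.0295]
tool_rot: [[0.89, 0.049, 0.452], [0.042, -0.999, 0.024], [0.453, -0.002, -0.891]]
force: [-0.8, -0.7, -1.8]
width: 0.0376
finger_force: 60.5
```

```bash
cat > st.py <<'E'
from grasp_a import *
o=observe();R=np.array(o["tool_rot"]);Rh=R@Rrel;oh=o["tool_pos"]+R@trel
C=np.array([[-.032,y,z] for y in(-.019,.019) for z in(0,.034)]);print(o["time"],o["tool_pos"],o["q"],o["force"],o["width"]);print("x_h",Rh[:,0],"corners z",(C@Rh.T+oh)[:,2])
print("down in tool",R.T@np.array([0,0,-1.]));y=Rh[:,1];print("level rotvec in tool",R.T@np.cross(y,[y[0],y[1],0]))
def fit():
    "hanger's end face as the wrist camera sees it: height and normal"
    P=look("wf")[1];Q=P.reshape(-1,3);L=(Q-oh)@Rh
    Q=Q[(abs(L[:,0]-.032)<.012)&(abs(L[:,1])<.017)&(L[:,2]>.011)&(L[:,2]<.031)];c=np.median(Q,0);print("end face",len(Q),c,np.linalg.svd(Q-Q.mean(0),full_matrices=False)[2][2])
fit()
E
python3 st.py
```

```text
20.9667 [ 0.6729 -0.0402  0.0295] [  14.7122   31.3461  -20.0734  119.8804   71.3764    9.4584 -156.3581] [-0.8325 -0.7041 -1.7937] 0.03762425740568652
x_h [0.2316 0.0134 0.9727] corners z [0.0209 0.013  0.0209 0.0131]
down in tool [-0.4531  0.0025  0.8915]
level rotvec in tool [ 0.0012 -0.      0.0006]
end face 4625 [ 0.6821 -0.0401  0.0771] [-0.2344 -0.0052 -0.9721]
```

>>> servo_tool(plan="0 0 0 0.006 0 -0.012 0.03; 0.045 0 -0.09 0.0136 0 -0.0267 0.03; 0.1 0 -0.195 0.0136 0 -0.0267 0.03; 0.152 0 -0.3 0.0136 0 -0.0267 0.03; 0.205 0 -0.405 0.0136 0 -0.0267 0.03")

```text
time: 21.43
tool_pos: [0.6732, -0.0391, 0.0605]
tool_rot: [[0.829, 0.371, 0.419], [0.331, -0.928, 0.168], [0.451, -0.0, -0.892]]
force: [-0.6, -0.4, -4.0]
width: 0.0374
finger_force: 60.7
```

```bash
python3 st.py
```

```text
21.4333 [ 0.6732 -0.0391  0.0605] [  41.7382   36.8709  -48.6912  115.8277   51.8098   19.0294 -109.6575] [-0.6137 -0.4116 -4.0318] 0.03736573752948125
x_h [0.2156 0.0909 0.9722] corners z [0.0519 0.0439 0.052  0.0441]
down in tool [-0.4513  0.0001  0.8924]
level rotvec in tool [ 0.0033 -0.      0.0017]
end face 4622 [ 0.682  -0.0358  0.1081] [-0.2189 -0.0848 -0.972 ]
```

>>> servo_tool(plan="0 0.06 0 0 0 0 0.03; 0 0.12 0 0 0 0 0.03; 0 0.18 0 0 0 0 0.03; 0.003 0.235 0.002 0 0 0 0.03; 0.003 0.235 0.002 0 0 0 0.03")

```text
time: 21.9
tool_pos: [0.665, -0.0394, 0.0459]
tool_rot: [[0.755, 0.374, 0.539], [0.302, -0.928, 0.22], [0.582, -0.003, -0.813]]
force: [-1.4, -1.5, -5.1]
width: 0.0372
finger_force: 60.8
```

```bash
python3 st.py
```

```text
21.9 [ 0.665  -0.0394  0.0459] [  51.8371   43.734   -57.8684  121.7017   96.7622   16.1522 -147.2144] [-1.4053 -1.5291 -5.1349] 0.037172895513261126
x_h [0.0765 0.032  0.9966] corners z [0.0336 0.0308 0.0336 0.0308]
down in tool [-0.5821  0.0034  0.8131]
level rotvec in tool [ 0.0007 -0.      0.0005]
end face 4624 [ 0.667  -0.039   0.0944] [-0.0813 -0.0255 -0.9964]
```

>>> servo_tool(plan="0.015 0 -0.02 -0.003 0 0.004 0.03; 0.03 0 -0.04 -0.006 0 0.0085 0.03; 0.044 0 -0.06 -0.009 0 0.0125 0.03; 0.058 0 -0.08 -0.012 0 0.0165 0.03; 0.058 0 -0.08 -0.0135 0 0.0185 0.03")

```text
time: 22.37
tool_pos: [0.665, -0.0402, 0.0222]
tool_rot: [[0.723, 0.463, 0.512], [0.374, -0.886, 0.273], [0.581, -0.006, -0.814]]
force: [-0.0, -0.8, -2.9]
width: 0.0373
finger_force: 60.9
```

```bash
python3 st.py
```

```text
22.3667 [ 0.665  -0.0402  0.0222] [  51.5962   46.3239  -55.3392  120.2642   91.5068   12.6271 -134.768 ] [-0.0349 -0.843  -2.9245] 0.03728812108074296
x_h [0.0757 0.0378 0.9964] corners z [0.0099 0.0071 0.0099 0.007 ]
down in tool [-0.5807  0.0061  0.8141]
level rotvec in tool [-0.0014  0.     -0.001 ]
end face 4630 [ 0.6671 -0.0396  0.0707] [-0.0798 -0.0306 -0.9963]
```

>>> servo_tool(plan="0.012 0 -0.016 -0.0017 0 0.0024 0.03; 0.024 0 -0.032 -0.0032 0 0.0045 0.03; 0.034 0 -0.048 -0.004 0 0.0057 0.03; 0.034 0 -0.048 -0.0045 0 0.0065 0.03; 0.034 0 -0.048 -0.0051 0 0.0072 0.03", grip_force=25)

```text
time: 22.83
tool_pos: [0.6657, -0.0388, 0.0154]
tool_rot: [[0.698, 0.515, 0.499], [0.415, -0.857, 0.304], [0.584, -0.005, -0.812]]
force: [-24.9, -10.4, 42.9]
width: 0.0374
finger_force: 66.6
```

```bash
python3 st.py
```

```text
22.8333 [ 0.6657 -0.0388  0.0154] [  52.3219   47.8811  -55.4569  119.3149   84.3129   11.726  -123.3171] [-24.9372 -10.3996  42.8814] 0.03735412343396403
x_h [0.0694 0.041  0.9967] corners z [0.003  0.0003 0.003  0.0002]
down in tool [-0.5839  0.0051  0.8118]
level rotvec in tool [-0.0007  0.     -0.0005]
end face 4636 [ 0.6676 -0.0381  0.064 ] [-0.0721 -0.0346 -0.9968]
```

>>> servo_tool(plan="0 0 0 0.0009 0 -0.0012 0.03; 0 0 0 0.0009 0 -0.0012 0.03; 0 0 0 0.0009 0 -0.0012 0.037; 0 0 0 0.0009 0 -0.0012 0.038; 0 0 0 0.0009 0 -0.0012 0.039", grip_force=20)

```text
time: 23.3
tool_pos: [0.665, -0.039, 0.0153]
tool_rot: [[0.698, 0.516, 0.497], [0.416, -0.857, 0.305], [0.583, -0.006, -0.813]]
force: [-0.0, 0.3, -0.3]
width: 0.0391
finger_force: 0.0
```

```bash
python3 st.py
```

```text
23.3 [ 0.665  -0.039   0.0153] [  52.4457   47.9197  -55.57    119.3217   83.7118   11.8254 -122.6181] [-0.0008  0.2661 -0.331 ] 0.03914327669767638
x_h [0.0707 0.0414 0.9966] corners z [0.003  0.0002 0.0029 0.0001]
down in tool [-0.5829  0.0056  0.8125]
level rotvec in tool [-0.001   0.     -0.0007]
end face 3815 [ 0.6653 -0.0396  0.0639] [-0.0055 -0.0059  1.    ]
```

>>> servo_tool(plan="0 0 0 0 0 0 0.05; 0 0 0 0 0 0 0.065; 0 0 0 0 0 0 0.08; 0 0 0 0 0 0 0.085; 0 0 0 0 0 -0.01 0.085")

```text
time: 23.77
tool_pos: [0.66, -0.0416, 0.0227]
tool_rot: [[0.698, 0.516, 0.496], [0.416, -0.856, 0.306], [0.583, -0.007, -0.813]]
force: [-1.7, -0.1, 0.8]
width: 0.0849
finger_force: 0.0
```

>>> servo_tool(plan="0 0 0 0 0 -0.02 0.085; 0 0 0 0 0 -0.045 0.085; 0 0 0 0 0 -0.075 0.085; 0 -0.05 0 0 0 -0.11 0.085; 0 -0.15 0 0 0 -0.14 0.085")

```text
time: 24.18
tool_pos: [0.6018, -0.0834, 0.1123]
tool_rot: [[0.743, 0.509, 0.433], [0.439, -0.86, 0.258], [0.504, -0.001, -0.864]]
force: [1.1, -1.7, -1.2]
width: 0.0855
finger_force: 0.0
```

Run:
```python
from meas import *
o=observe();print(o["time"],o["q"],o["tool_pos"])
go([.67,-.04,.22],Rt(0,30))
go([.67,-.04,.22],Rt(20,30))
P=look("w17")[1]
for z0,z1 in((.055,.069),(.071,.09)):
    Q=sel(P,(.67,-.04),.045,z0,z1);print(len(Q),np.median(Q[:,2]) if len(Q) else 0,rect(Q) if len(Q)>9 else 0)
```

```text
24.1833 [ 67.0955  37.8471 -68.4054 120.9102  41.4155  22.9815 -83.7168] [ 0.6018 -0.0834  0.1123]
move rotvec [-0.0041 -0.5285  0.0104] shift [ 0.124  -0.0027 -0.0523] rows>= 4.2
move rotvec [-0.0023 -0.8776  0.0112] shift [ 0.124  -0.0027 -0.0523] rows>= 7.0
1982 0.06340715427524493 ((658.0968017578125, -42.40028381347656), (34.03015899658203, 38.13915252685547), 30.466327667236328)
329 0.07739081973524947 ((647.1853637695312, -49.001060485839844), (8.75629997253418, 15.300579071044922), 30.9377384185791)
```

>>> servo_tool(plan="0 -0.1 0 0.02 0 -0.015 0.085; 0 -0.2 0 0.045 0 -0.03 0.085; -0.002 -0.3 0.004 0.07 -0.001 -0.04 0.085; -0.003 -0.4 0.008 0.09 -0.002 -0.045 0.085; -0.004 -0.5 0.01 0.11 -0.0025 -0.045 0.085")

```text
time: 24.65
tool_pos: [0.6654, -0.043, 0.2103]
tool_rot: [[0.865, 0.501, 0.028], [0.501, -0.866, 0.008], [0.028, 0.007, -1.0]]
force: [0.0, -1.7, 0.3]
width: 0.0852
finger_force: 0.0
```

Run:
```python
from meas import *
o=observe();print(o["time"],o["q"],o["tool_pos"])
P=look("w18")[1]
Q=sel(P,(.658,-.0424),.045,.055,.069);r=rect(Q);print(len(Q),r);c=np.array(r[0])/1000
go([*c,.15],Rt(0,r[2]));go([*c,.03],Rt(0,r[2]))
```

```text
24.65 [ 39.6515  36.2399 -60.5681  92.8614  33.425   69.0827 -87.5761] [ 0.6654 -0.043   0.2103]
1182 ((658.5942993164062, -41.6473388671875), (34.11140060424805, 37.432159423828125), 30.83833885192871)
move rotvec [ 0.0059 -0.0227 -0.0046] shift [-0.0129  0.0001  0.0617] rows>= 1.5
move rotvec [ 0.0059 -0.0227 -0.0046] shift [-0.0156 -0.0006  0.1816] rows>= 4.4
```

>>> servo_tool(plan="0.003 -0.012 -0.002 -0.006 0 0.03 0.085; 0.006 -0.023 -0.005 -0.0125 0 0.06 0.085; 0.006 -0.023 -0.005 -0.013 0 0.09 0.085; 0.006 -0.023 -0.005 -0.014 0 0.12 0.085; 0.006 -0.023 -0.005 -0.015 0 0.145 0.085")

```text
time: 25.12
tool_pos: [0.6549, -0.0488, 0.0592]
tool_rot: [[0.862, 0.507, 0.005], [0.507, -0.862, 0.006], [0.007, -0.003, -1.0]]
force: [0.6, 0.8, 0.0]
width: 0.0851
finger_force: 0.0
```

>>> servo_tool(plan="0 0 0 0 0 0.015 0.085; 0 0 0 -0.001 -0.0005 0.03 0.085; 0 0 0 -0.001 -0.0005 0.036 0.085; 0 0 0 -0.001 -0.0005 0.036 0.085")

```text
time: 25.45
tool_pos: [0.6543, -0.0487, 0.0247]
tool_rot: [[0.862, 0.507, 0.005], [0.507, -0.862, 0.006], [0.007, -0.003, -1.0]]
force: [0.1, -0.5, 0.2]
width: 0.085
finger_force: 0.0
```

Run:
```python
from meas import *
o=observe();print(o["time"],o["q"],o["tool_pos"])
go([.6583,-.042,.03],Rt(0,30.6))
```

```text
25.45 [ 35.073   46.9345 -52.2282 100.3162  44.1568  55.3617 -94.5537] [ 0.6543 -0.0487  0.0247]
move rotvec [-0.0027 -0.0069 -0.0027] shift [ 0.0069 -0.0037 -0.0052] rows>= 0.2
```

>>> servo_tool(plan="-0.003 -0.007 -0.003 0.006 -0.0035 -0.005 0.085; -0.003 -0.007 -0.003 0.007 -0.0037 -0.005 0.07; -0.003 -0.007 -0.003 0.007 -0.0037 -0.005 0.05; -0.003 -0.007 -0.003 0.007 -0.0037 -0.005 0.035; -0.003 -0.007 -0.003 0.007 -0.0037 -0.005 0.03", grip_force=45)

```text
time: 25.87
tool_pos: [0.659, -0.0422, 0.0311]
tool_rot: [[0.861, 0.509, 0.002], [0.509, -0.861, -0.001], [0.001, 0.002, -1.0]]
force: [1.4, -3.6, 4.2]
width: 0.0381
finger_force: 3.1
```

>>> servo_tool(plan="0 0 0 0 0 0 0.03; 0 0 0 0 0 0 0.03; 0 0 0 0 0 -0.015 0.03; 0 0 0 0 0 -0.04 0.03; 0 0 0 0 0 -0.06 0.03")

```text
time: 26.28
tool_pos: [0.6585, -0.0419, 0.0924]
tool_rot: [[0.861, 0.509, 0.001], [0.509, -0.861, -0.0], [0.0, 0.001, -1.0]]
force: [0.9, -0.4, -1.2]
width: 0.0376
finger_force: 45.7
```

Run:
```python
from meas import *
o=observe();print(o["time"],o["q"],o["tool_pos"],o["width"],o["finger_force"])
go([.54,-.06,.10],Rt(0,3))
```

```text
26.2833 [ 36.1072  42.8948 -55.4581  97.872   39.8453  61.1166 -91.9832] [ 0.6585 -0.0419  0.0924] 0.03758607370326668 45.65339505672455
move rotvec [ 0.0005 -0.0006  0.4821] shift [-0.1112 -0.0448 -0.0077] rows>= 3.9
```

>>> servo_tool(plan="0 0 0.06 -0.012 -0.005 0 0.03; 0 0 0.16 -0.036 -0.014 0 0.03; 0 0 0.27 -0.062 -0.025 0 0.03; 0 0 0.37 -0.088 -0.035 0 0.03; 0 0 0.46 -0.105 -0.043 0.004 0.03")

```text
time: 26.7
tool_pos: [0.5443, -0.0593, 0.0875]
tool_rot: [[0.998, 0.068, 0.001], [0.068, -0.998, -0.002], [0.001, 0.002, -1.0]]
force: [1.1, -0.3, -2.0]
width: 0.0371
finger_force: 45.9
```

Run:
```python
from meas import *
o=observe();print(o["time"],o["q"],o["tool_pos"],o["width"],o["finger_force"])
go([.54,-.06,.0335],Rt(0,3))
```

```text
26.7 [  41.2204   32.5403  -53.2757  113.0434   33.7119   51.2529 -115.9964] [ 0.5443 -0.0593  0.0875] 0.03709746833846692 45.856261253356934
move rotvec [ 0.0019 -0.0008  0.0161] shift [-0.0044  0.0003  0.054 ] rows>= 1.3
```

>>> servo_tool(plan="0.001 0 0.01 -0.002 0 0.015 0.03; 0.002 0 0.016 -0.004 0 0.03 0.03; 0.002 0 0.016 -0.004 0 0.042 0.03; 0.002 0 0.016 -0.004 0 0.05 0.03; 0.002 0 0.016 -0.004 0 0.053 0.03")

```text
time: 27.12
tool_pos: [0.5424, -0.0587, 0.0327]
tool_rot: [[0.998, 0.059, 0.0], [0.059, -0.998, 0.002], [0.0, -0.002, -1.0]]
force: [0.4, 0.3, -1.6]
width: 0.037
finger_force: 45.8
```

>>> servo_tool(plan="0 0 0 0 0 0 0.03; 0 0 0 0 0 0 0.03")

```text
time: 27.28
tool_pos: [0.5429, -0.0585, 0.0338]
tool_rot: [[0.998, 0.059, 0.001], [0.059, -0.998, 0.002], [0.001, -0.002, -1.0]]
force: [0.5, 0.1, -1.2]
width: 0.0374
finger_force: 45.8
```

Run:
```python
from meas import *
o=observe();print(o["time"],o["q"],o["tool_pos"],o["force"],np.array(o["tool_rot"])[:,2])
P=look("w19")[1];Q=sel(P,(.54,-.06),.045,.055,.075)
print(len(Q),np.median(Q[:,2]),rect(Q))
```

```text
27.2833 [  38.1327   36.5309  -49.3953  114.8217   38.5059   46.3386 -120.3908] [ 0.5429 -0.0585  0.0338] [ 0.5404  0.1437 -1.1997] [ 0.0012  0.0018 -1.    ]
8907 0.06602838972818217 ((542.707763671875, -56.78243637084961), (34.79615020751953, 68.07859802246094), 3.7415313720703125)
```

>>> servo_tool(plan="0 0 0 0 0 0.001 0.03; 0 0 0 0 0 0.002 0.036; 0 0 0 0 0 0.002 0.045; 0 0 0 0 0 0.002 0.065; 0 0 0 0 0 0.002 0.085", grip_force=30)

```text
time: 27.75
tool_pos: [0.5427, -0.0588, 0.0317]
tool_rot: [[0.998, 0.058, 0.001], [0.058, -0.998, 0.001], [0.001, -0.001, -1.0]]
force: [-0.3, -0.8, 0.5]
width: 0.0678
finger_force: 0.0
```

>>> servo_tool(plan="0 0 0 0 0 -0.005 0.085; 0 0 0 0 0 -0.04 0.085; 0 0 0 0 0 -0.08 0.085; 0 0 0 0 0 -0.12 0.085; 0 0 0 0 0 -0.15 0.085")

```text
time: 28.17
tool_pos: [0.5427, -0.0583, 0.1848]
tool_rot: [[0.998, 0.059, 0.003], [0.059, -0.998, 0.002], [0.003, -0.001, -1.0]]
force: [0.8, -0.0, 0.3]
width: 0.0848
finger_force: 0.0
```

Run:
```python
from meas import *
o=observe();print(o["time"],o["q"],o["tool_pos"])
P=look("w20")[1];Q=sel(P,(.54,-.06),.045,.055,.069);r=rect(Q);c=np.array(r[0])/1000
print(len(Q),np.median(Q[:,2]),r)
R=Rt(45,r[2]);z=R[:,2];yw=np.radians(r[2]);gp=np.array([c[0]+.009*np.cos(yw),c[1]+.009*np.sin(yw),.034]);tcp=gp+.022*z
print(gp,tcp,tcp-.1*z);go(tcp-.1*z,R)
```

```text
28.1667 [  46.7595   25.4771  -59.1721  108.8585   25.2248   59.8017 -109.6452] [ 0.5427 -0.0583  0.1848]
1441 0.06329061720405826 ((542.5152587890625, -58.56474304199219), (34.00571823120117, 37.9373893737793), 3.3266961574554443)
[ 0.5515 -0.058   0.034 ] [ 0.536  -0.0589  0.0184] [ 0.6066 -0.0548  0.0892]
move rotvec [ 0.0006 -0.7933  0.001 ] shift [0.0609 0.0004 0.1008] rows>= 6.3
```

>>> servo_tool(plan="0 -0.113 0 0.009 0 0.014 0.085; 0 -0.226 0 0.017 0 0.029 0.085; 0 -0.34 0 0.026 0 0.043 0.085; 0 -0.453 0 0.035 0 0.058 0.085; 0 -0.566 0.001 0.044 0 0.072 0.085")

```text
time: 28.63
tool_pos: [0.5871, -0.0563, 0.1094]
tool_rot: [[0.841, 0.057, -0.539], [0.049, -0.998, -0.03], [-0.539, -0.001, -0.842]]
force: [0.5, 0.2, 1.5]
width: 0.085
finger_force: 0.0
```

```bash
cat > pb.py <<'E'
from meas import *
R=Rt(45,3.3);z=R[:,2];tcp=np.array([.536,-.0589,.0184])
o=observe();print(o["time"],o["q"],o["tool_pos"],o["force"])
print("pre");go(tcp-.1*z,R);print("grasp");go(tcp,R)
E
python3 pb.py
```

```text
28.6333 [  26.7019   50.9117  -46.975    82.3794   26.5561   94.06   -111.3243] [ 0.5871 -0.0563  0.1094] [0.4797 0.1533 1.4542]
pre
move rotvec [-0.0007 -0.2157  0.0002] shift [ 0.0274 -0.0004  0.0066] rows>= 1.7
grasp
move rotvec [-0.0007 -0.2157  0.0002] shift [ 0.006  -0.0003  0.1042] rows>= 2.5
```

>>> servo_tool(plan="0 -0.108 0 0.014 0 0.003 0.085; 0 -0.216 0 0.0274 0 0.0066 0.085; 0 -0.216 0 0.0274 0 0.0066 0.085")

```text
time: 28.88
tool_pos: [0.605, -0.0539, 0.0814]
tool_rot: [[0.697, 0.058, -0.715], [0.044, -0.998, -0.039], [-0.716, -0.004, -0.698]]
force: [-0.2, 1.0, -3.4]
width: 0.085
finger_force: 0.0
```

>>> servo_tool(plan="0 0 0 0 0 0.02 0.085; 0 0 0 0 0 0.045 0.085; 0 0 0 0 0 0.07 0.085; 0 0 0 0 0 0.085 0.085; 0 0 0 0 0 0.085 0.085")

```text
time: 29.3
tool_pos: [0.5437, -0.0593, 0.0277]
tool_rot: [[0.707, 0.057, -0.705], [0.042, -0.998, -0.04], [-0.706, -0.001, -0.708]]
force: [-0.6, 0.1, -0.2]
width: 0.085
finger_force: 0.0
```

```bash
python3 pb.py
```

```text
29.3 [  24.2539   59.9205  -43.1995   81.6798   26.5042   97.7368 -112.223 ] [ 0.5437 -0.0593  0.0277] [-0.6279  0.096  -0.1935]
pre
move rotvec [-0.0009 -0.0018  0.0008] shift [ 0.0013 -0.0009 -0.088 ] rows>= 2.1
grasp
move rotvec [-0.0009 -0.0018  0.0008] shift [ 0.0011 -0.0008  0.012 ] rows>= 0.3
```

>>> servo_tool(plan="0 0 0 0.001 -0.0008 0.006 0.085; 0 0 0 0.001 -0.0008 0.0115 0.075; 0 0 0 0.001 -0.0008 0.0115 0.06; 0 0 0 0.001 -0.0008 0.0115 0.045; 0 0 0 0.001 -0.0008 0.0115 0.03", grip_force=60)

```text
time: 29.72
tool_pos: [0.5393, -0.0581, 0.0205]
tool_rot: [[0.71, 0.057, -0.702], [0.042, -0.998, -0.04], [-0.703, -0.001, -0.711]]
force: [2.9, -2.8, 2.8]
width: 0.0399
finger_force: 3.4
```

>>> servo_tool(plan="0 0 0 0 0 0 0.03; 0 0 0 0 0 0 0.03; 0 0 0 0 0 0 0.03; 0 0 0 0 0 0 0.03")

```text
time: 30.05
tool_pos: [0.5395, -0.058, 0.0206]
tool_rot: [[0.71, 0.057, -0.702], [0.041, -0.998, -0.039], [-0.703, -0.001, -0.711]]
force: [3.7, -0.8, 5.6]
width: 0.037
finger_force: 60.8
```

>>> servo_tool(plan="0 0 0 -0.003 0 -0.003 0.03; 0 0 0 -0.01 0 -0.01 0.03; 0 0 0 -0.022 0 -0.022 0.03; 0 0 0 -0.036 0 -0.036 0.03; 0 0 0 -0.046 0 -0.046 0.03")

```text
time: 30.47
tool_pos: [0.539, -0.058, 0.0882]
tool_rot: [[0.71, 0.057, -0.702], [0.042, -0.998, -0.039], [-0.703, -0.001, -0.711]]
force: [1.2, 0.3, -1.6]
width: 0.0374
finger_force: 60.1
```

>>> servo_tool(plan="0 0 -0.12 0 0 0 0.03; 0 0 -0.24 0 0 0 0.03; 0 0 -0.36 0 0 0 0.03; 0 0 -0.48 0 0 0 0.03; 0 0 -0.6 0 0 0 0.03")

```text
time: 30.88
tool_pos: [0.5389, -0.0585, 0.0869]
tool_rot: [[0.551, 0.451, -0.702], [0.602, -0.797, -0.04], [-0.577, -0.401, -0.711]]
force: [0.4, 0.1, -1.1]
width: 0.0371
finger_force: 60.2
```

```bash
python3 pb.py
```

```text
30.8833 [ 29.5819  59.2721 -53.7206  82.0809  29.3321 104.0503 -82.5082] [ 0.5389 -0.0585  0.0869] [ 0.4413  0.0538 -1.1451]
pre
move rotvec [ 0.0013 -0.006   0.6059] shift [ 0.0382  0.0267 -0.0492] rows>= 4.8
grasp
move rotvec [ 0.0013 -0.006   0.6059] shift [0.0377 0.0264 0.0508] rows>= 4.8
```

>>> servo_tool(plan="0 0 -0.12 0 0 0 0.03; 0 0 -0.24 0 0 0 0.03; 0 0 -0.36 0 0 0 0.03; 0 0 -0.48 0 0 0 0.03; 0 0 -0.6 0 0 0 0.03")

```text
time: 31.3
tool_pos: [0.5389, -0.0586, 0.0868]
tool_rot: [[0.2, 0.684, -0.702], [0.947, -0.318, -0.04], [-0.251, -0.657, -0.711]]
force: [0.8, 0.2, -1.7]
width: 0.0368
finger_force: 60.2
```

>>> servo_tool(plan="0 0 -0.1 0 0 0 0.03; 0 0 -0.2 0 0 0 0.03; 0 0 -0.3 0 0 0 0.03; 0 0 -0.4 0 0 0 0.03")

```text
time: 31.63
tool_pos: [0.5388, -0.0587, 0.0866]
tool_rot: [[-0.081, 0.707, -0.702], [0.996, 0.075, -0.04], [0.024, -0.703, -0.711]]
force: [-0.2, 0.7, -1.6]
width: 0.0372
finger_force: 60.2
```

```bash
python3 -c "
from h import *
o=observe();print(o['time'],o['q'],o['tool_pos'],o['tool_rot'])"
```

```text
31.6333 [ 34.67373154  66.13767106 -66.40992786  81.72214353  36.75288659
 109.73955194 -32.72834771] [ 0.53881671 -0.0586818   0.08661961] [[-0.08122743  0.70747722 -0.70205277]
 [ 0.99639825  0.07484427 -0.03986062]
 [ 0.02434414 -0.70276193 -0.71100847]]
```

>>> servo_tool(plan="0 0 -0.1 0 0 0 0.03; 0 0 -0.2 0 0 0 0.03; 0 0 -0.3 0 0 0 0.03; 0 0 -0.36 0 0 0 0.03; 0 0 -0.42 0 0 0 0.03")

```text
time: 32.05
tool_pos: [0.5388, -0.0587, 0.0867]
tool_rot: [[-0.362, 0.613, -0.702], [0.88, 0.473, -0.04], [0.308, -0.632, -0.711]]
force: [0.8, -0.4, -2.2]
width: 0.0372
finger_force: 60.2
```

```bash
python3 -c "
from h import *
o=observe();print(o['time'],o['q'],o['tool_pos'],o['tool_rot'])"
```

```text
32.05 [ 35.20342932  67.11397943 -68.01208057  81.68449437  37.70656022
 110.56463478  -9.723226  ] [ 0.53884371 -0.05867023  0.08665362] [[-0.36171357  0.61348173 -0.70199961]
 [ 0.88007401  0.47315048 -0.03997942]
 [ 0.30762481 -0.63227271 -0.71105428]]
```

>>> servo_tool(plan="0 0 -0.11 0 0 0 0.03; 0 0 -0.22 0 0 0 0.03; 0 0 -0.33 0 0 0 0.03; 0 0 -0.44 0 0 0 0.03; 0 0 -0.55 0 0 0 0.03")

```text
time: 32.47
tool_pos: [0.5389, -0.0587, 0.0867]
tool_rot: [[-0.63, 0.333, -0.702], [0.501, 0.864, -0.04], [0.593, -0.377, -0.711]]
force: [0.7, 0.0, -1.2]
width: 0.0367
finger_force: 60.2
```

>>> servo_tool(plan="0 0 -0.11 0 0 0 0.03; 0 0 -0.22 0 0 0 0.03; 0 0 -0.33 0 0 0 0.03; 0 0 -0.44 0 0 0 0.03; 0 0 -0.53 0 0 0 0.03")

```text
time: 32.88
tool_pos: [0.5389, -0.0587, 0.0867]
tool_rot: [[-0.712, -0.032, -0.702], [-0.005, 0.999, -0.04], [0.703, -0.025, -0.711]]
force: [-0.6, -0.0, -2.2]
width: 0.0372
finger_force: 60.2
```

```bash
cat > grasp_a2.py <<'E'
from meas import *
# second grasp of a: standing at centre (.5425,-.0586), yaw 3.3, tool pose on gripping
Rg=np.array([[.71,.057,-.702],[.0415,-.998,-.0395],[-.703,-.001,-.711]]);U,_,V=np.linalg.svd(Rg);Rg=U@V
pg=np.array([.5395,-.058,.0206]);a=np.radians(3.3);zh=np.array([np.cos(a),np.sin(a),0])
Rh0=np.column_stack([[0,0,1],np.cross(zh,[0,0,1]),zh]);Rrel=Rg.T@Rh0;trel=Rg.T@(np.array([.5425,-.0586,.032])-.017*zh-pg)
def lay(xy,yaw,h):
    c,s=np.cos(np.radians(yaw)),np.sin(np.radians(yaw));R=np.array([[c,-s,0],[s,c,0],[0,0,1.]])@Rrel.T
    return np.array([*xy,h])-R@trel,R
def st():
    o=observe();R=np.array(o["tool_rot"]);Rh=R@Rrel;oh=o["tool_pos"]+R@trel
    print(o["time"],o["q"],o["tool_pos"],o["force"]);print("hanger",oh,"x",Rh[:,0],"z",Rh[:,2])
    P=look("wf")[1];Q=P.reshape(-1,3);L=(Q-oh)@Rh
    Q=Q[(abs(L[:,0])<.034)&(abs(L[:,1])<.015)&(abs(L[:,2]-.034)<.012)]
    if len(Q)>50: print("top",len(Q),np.median(Q,0),np.linalg.svd(Q-Q.mean(0),full_matrices=False)[2][2])
E
python3 - <<'E'
from grasp_a2 import *
st();p,R=lay((.54,-.055),0,.03);go(p,R);p,R=lay((.54,-.055),0,.005);go(p,R)
E
```

```text
32.8833 [ 35.5956  67.8862 -69.2516  81.6565  38.4477 111.2226  51.5532] [ 0.5389 -0.0587  0.0867] [-0.5749 -0.0282 -2.2484]
hanger [ 0.5504 -0.0579  0.0728] x [0.9995 0.031  0.0117] z [-0.0124  0.0242  0.9996]
top 9371 [ 0.5545 -0.057   0.1062] [-0.0096  0.0236  0.9997]
move rotvec [-0.0391  0.0118  0.0103] shift [-0.0227  0.0042  0.0374] rows>= 1.1
move rotvec [-0.0391  0.0118  0.0103] shift [-0.0403  0.0047  0.0551] rows>= 1.6
```

>>> servo_tool(plan="-0.008 0.003 0.002 -0.009 0.001 0.012 0.03; -0.016 0.006 0.004 -0.018 0.002 0.025 0.03; -0.025 0.009 0.006 -0.027 0.003 0.037 0.03; -0.033 0.012 0.008 -0.034 0.004 0.047 0.03; -0.039 0.012 0.01 -0.039 0.0045 0.0535 0.03")

```text
time: 33.35
tool_pos: [0.5275, -0.0561, 0.0171]
tool_rot: [[-0.701, 0.009, -0.713], [0.012, 1.0, 0.0], [0.713, -0.008, -0.701]]
force: [0.1, -0.0, -2.2]
width: 0.0371
finger_force: 60.2
```

>>> servo_tool(plan="0 0 0 0 0 0 0.03; 0 0 0 0 0 0 0.03")

```text
time: 33.52
tool_pos: [0.5283, -0.0559, 0.0192]
tool_rot: [[-0.702, 0.007, -0.712], [0.01, 1.0, 0.0], [0.712, -0.007, -0.702]]
force: [0.2, 0.1, -0.8]
width: 0.0367
finger_force: 60.2
```

Run:
```python
from grasp_a2 import *
st();p,R=lay((.54,-.055),0,.0005);go(p,R)
```

```text
33.5167 [ 36.1663  72.414  -67.2086  82.8696  40.3102 106.7725  50.5858] [ 0.5283 -0.0559  0.0192] [ 0.2449  0.0908 -0.7997]
hanger [ 0.5396 -0.0553  0.0051] x [ 1.     -0.0084 -0.0018] z [0.0018 0.007  1.    ]
top 9372 [ 0.5442 -0.0551  0.0385] [0.0044 0.0061 1.    ]
move rotvec [ 0.0009 -0.0009 -0.0107] shift [-0.0037 -0.      0.0037] rows>= 0.1
```

>>> servo_tool(plan="0 0 -0.005 -0.0015 0 0.0015 0.03; 0 0 -0.01 -0.003 0 0.003 0.03; 0 0 -0.01 -0.003 0 0.003 0.03; 0 0 -0.01 -0.003 0 0.003 0.036; 0 0 -0.01 -0.003 0 0.003 0.045", grip_force=40)

```text
time: 33.98
tool_pos: [0.5285, -0.0559, 0.0156]
tool_rot: [[-0.703, -0.0, -0.712], [0.0, 1.0, -0.001], [0.712, -0.001, -0.703]]
force: [0.3, -1.1, -0.4]
width: 0.0451
finger_force: 0.0
```

>>> servo_tool(plan="0 0 0 0 0 0 0.06; 0 0 0 0 0 0 0.08; 0 0 0 0 0 -0.005 0.085; 0 0 0 0 0 -0.03 0.085; 0 0 0 0 0 -0.06 0.085")

```text
time: 34.4
tool_pos: [0.5708, -0.0565, 0.0573]
tool_rot: [[-0.701, -0.0, -0.713], [0.0, 1.0, -0.0], [0.713, -0.0, -0.701]]
force: [0.1, -0.4, 0.6]
width: 0.0851
finger_force: 0.0
```

>>> servo_tool(plan="0 -0.05 0 0 0 -0.025 0.085; 0 -0.15 0 0.005 0 -0.04 0.085; 0 -0.26 0 0.015 0 -0.04 0.085; 0 -0.37 0 0.03 0 -0.035 0.085; 0 -0.48 0 0.045 0 -0.03 0.085")

```text
time: 34.82
tool_pos: [0.5612, -0.055, 0.1112]
tool_rot: [[-0.953, -0.001, -0.302], [-0.001, 1.0, 0.0], [0.302, 0.0, -0.953]]
force: [1.5, 0.2, 0.8]
width: 0.0847
finger_force: 0.0
```

Run:
```python
from meas import *
o=observe();print(o["time"],o["q"],o["tool_pos"])
P=look("w21")[1];Q=sel(P,(.54,-.055),.05,.028,.045);r=rect(Q);print(len(Q),np.median(Q[:,2]),r)
c=np.array(r[0])/1000;go([*c,.13],Rt(0,180))
```

```text
34.8167 [ 43.4538  50.9435 -68.917   96.5371  39.8294  83.6342  54.422 ] [ 0.5612 -0.055   0.1112]
3899 0.03346211918333511 ((539.7701416015625, -56.161651611328125), (63.19243240356445, 37.94096755981445), 0.0018330385209992528)
move rotvec [-0.0035 -0.2981  0.0058] shift [ 0.0206 -0.0019 -0.0115] rows>= 2.4
```

>>> servo_tool(plan="0 -0.1 0.002 0.007 -0.001 -0.004 0.085; -0.002 -0.2 0.004 0.014 -0.002 -0.008 0.085; -0.0035 -0.298 0.006 0.021 -0.002 -0.0115 0.085; -0.0035 -0.298 0.006 0.021 -0.002 -0.0115 0.085; -0.0035 -0.298 0.006 0.021 -0.002 -0.0115 0.085")

```text
time: 35.28
tool_pos: [0.5438, -0.0588, 0.1292]
tool_rot: [[-1.0, 0.006, -0.013], [0.007, 1.0, -0.001], [0.013, -0.002, -1.0]]
force: [0.5, -0.3, -0.1]
width: 0.0852
finger_force: 0.0
```

>>> servo_tool(plan="0 0 0 0 0 0.025 0.085; 0 0 0 0 0 0.055 0.085; 0 0 0 0 0 0.08 0.085; 0 0 0 0 0 0.1 0.085; 0 0 0 0 0 0.1 0.085")

```text
time: 35.7
tool_pos: [0.5418, -0.0574, 0.0244]
tool_rot: [[-1.0, 0.006, -0.02], [0.006, 1.0, 0.003], [0.02, 0.003, -1.0]]
force: [-1.1, -0.4, -0.1]
width: 0.0852
finger_force: 0.0
```

Run:
```python
from meas import *
o=observe();print(o["time"],o["q"],o["tool_pos"])
P=look("w22")[1];Q=sel(P,(.54,-.055),.05,.028,.045);Q=Q[abs(Q[:,1]+.056)<.03];print(len(Q),np.median(Q[:,2]),rect(Q))
go([.541,-.0562,.0125],Rt(0,180))
```

```text
35.7 [ 45.5523  44.4106 -61.3336 113.873   48.7945  54.1272  47.9983] [ 0.5418 -0.0574  0.0244]
9167 0.033387140980178726 ((539.8040161132812, -56.01608657836914), (38.24930191040039, 64.94722747802734), 89.70343017578125)
move rotvec [ 0.0032 -0.0177 -0.0058] shift [0.0015 0.0007 0.014 ] rows>= 0.3
```

>>> servo_tool(plan="0.003 -0.018 -0.004 0.001 0.0007 0.006 0.085; 0.003 -0.018 -0.004 0.001 0.0007 0.0115 0.075; 0.003 -0.018 -0.004 0.001 0.0007 0.0115 0.055; 0.003 -0.018 -0.004 0.001 0.0007 0.0115 0.04; 0.003 -0.018 -0.004 0.001 0.0007 0.0115 0.03", grip_force=50)

```text
time: 36.17
tool_pos: [0.5425, -0.057, 0.0172]
tool_rot: [[-1.0, 0.003, 0.004], [0.003, 1.0, -0.001], [-0.004, -0.001, -1.0]]
force: [-0.4, 2.3, 3.3]
width: 0.0395
finger_force: 3.3
```

>>> servo_tool(plan="0 0 0 0 0 0 0.03; 0 0 0 0 0 0 0.03; 0 0 0 0 0 -0.015 0.03; 0 0 0 0 0 -0.04 0.03; 0 0 0 0 0 -0.07 0.03")

```text
time: 36.58
tool_pos: [0.5408, -0.0568, 0.0866]
tool_rot: [[-1.0, 0.002, 0.001], [0.002, 1.0, -0.0], [-0.001, -0.0, -1.0]]
force: [0.3, -0.3, -2.2]
width: 0.0366
finger_force: 51.2
```

Run:
```python
from meas import *
run("w23");go([.506,.246,.1],Rt(0,179.5))
```

```text
36.5833 [ 49.0807  39.0464 -65.8519 113.1993  43.2622  57.0645  51.9114] [ 0.5408 -0.0568  0.0866] [-1.      0.0022 -0.0015] [ 0.2727 -0.2578 -2.1818]
rim 7870 [0.4559 0.1067 0.0105] [0.5765 0.1563 0.016 ] ((516.165771484375, 131.55877685546875), (49.63295364379883, 120.5467758178711), 89.83087158203125)
floor R 114 [0.4878 0.1431 0.0039] [0.555  0.1659 0.0085] 0.005733583537103029
held top 9903 0.10255748657746167 dz 0.015977816342375606 ((537.9391479492188, -56.77149200439453), (64.47816467285156, 35.99054718017578), 0.0183384008705616)
move rotvec [-0.0009  0.0078  0.0071] shift [ 0.038   0.3019 -0.0081] rows>= 7.3
```

>>> servo_tool(plan="0 0 0 0.003 0.02 -0.006 0.03; 0 0.002 0.002 0.007 0.055 -0.01 0.03; 0 0.004 0.003 0.011 0.09 -0.01 0.03; 0 0.006 0.005 0.016 0.125 -0.01 0.03; 0 0.008 0.007 0.02 0.16 -0.01 0.03")

```text
time: 37.05
tool_pos: [0.5217, 0.1044, 0.0967]
tool_rot: [[-1.0, 0.01, -0.004], [0.01, 1.0, -0.001], [0.004, -0.001, -1.0]]
force: [1.4, 0.1, -2.0]
width: 0.0367
finger_force: 51.3
```

>>> servo_tool(plan="0 0 0 0.005 0.035 0 0.03; 0 0 0 0.009 0.07 0 0.03; 0 0 0 0.013 0.105 0 0.03; 0 0 0 0.016 0.13 0 0.03; 0 0 0 0.017 0.142 0 0.03")

```text
time: 37.47
tool_pos: [0.5053, 0.2495, 0.097]
tool_rot: [[-1.0, 0.006, -0.003], [0.006, 1.0, 0.001], [0.003, 0.001, -1.0]]
force: [-0.3, -0.4, -1.9]
width: 0.0368
finger_force: 51.2
```

Run:
```python
from meas import *
run("w24");go([.5063,.246,.0345],Rt(0,179.5))
```

```text
37.4667 [ 15.299   38.9611 -64.3937 110.1876  41.4837  58.4694  21.7267] [0.5053 0.2495 0.097 ] [-1.      0.0057  0.0034] [-0.3144 -0.4031 -1.8592]
rim 14402 [0.4555 0.1077 0.0105] [0.5762 0.2989 0.016 ] ((516.3870849609375, 203.11285400390625), (190.91867065429688, 120.66388702392578), 89.65701293945312)
floor R 274 [0.4754 0.1476 0.0035] [0.555  0.1818 0.0085] 0.005471506751784816
floor L 872 [0.475  0.2236 0.0031] [0.4876 0.2677 0.0072] 0.005276039267209778
held top 9896 0.11290201869101435 dz 0.015943589979221365 ((502.66851806640625, 249.544189453125), (35.981468200683594, 64.8843994140625), 89.9865493774414)
move rotvec [ 0.0015 -0.0033  0.004 ] shift [-0.0013 -0.0046  0.0626] rows>= 1.5
```

>>> servo_tool(plan="0 -0.001 0.002 0 -0.001 0.015 0.03; 0.001 -0.003 0.004 0 -0.002 0.03 0.03; 0.001 -0.003 0.004 -0.0006 -0.003 0.045 0.03; 0.001 -0.003 0.004 -0.0006 -0.004 0.056 0.03; 0.001 -0.003 0.004 -0.0006 -0.004 0.06 0.03")

```text
time: 37.93
tool_pos: [0.5059, 0.2396, 0.0335]
tool_rot: [[-1.0, 0.014, -0.004], [0.014, 1.0, -0.004], [0.004, -0.004, -1.0]]
force: [-0.2, 0.5, -1.9]
width: 0.0368
finger_force: 51.3
```

>>> servo_tool(plan="0 0 0 0 0 0 0.03; 0 0 0 0 0 0 0.03")

```text
time: 38.1
tool_pos: [0.5066, 0.2412, 0.036]
tool_rot: [[-1.0, 0.014, -0.001], [0.014, 1.0, -0.002], [0.001, -0.002, -1.0]]
force: [-0.0, 0.0, -0.8]
width: 0.037
finger_force: 51.3
```

Run:
```python
from meas import *
run("w25");go([.5063,.2458,.0243],Rt(0,179.5))
```

```text
38.1 [ 12.7975  42.8449 -59.778  112.3619  46.9515  53.5824  17.9524] [0.5066 0.2412 0.036 ] [-0.9999  0.0136  0.0014] [-0.0034  0.0299 -0.8129]
rim 22004 [0.4556 0.1071 0.0105] [0.578  0.2991 0.016 ] ((516.8888549804688, 203.10357666015625), (191.4725799560547, 121.23194122314453), 89.48947143554688)
floor R 235 [0.4751 0.1784 0.0032] [0.5377 0.1815 0.0085] 0.00581035548924444
floor L 207 [0.475  0.2608 0.0037] [0.5099 0.268  0.0083] 0.005483736114972243
held top 9896 0.05198240500363299 dz 0.0159477979042683 ((503.7430114746094, 241.21580505371094), (64.7381362915039, 35.99135971069336), 0.0010362067259848118)
move rotvec [-0.0017 -0.0007 -0.0048] shift [0.0006 0.0044 0.0121] rows>= 0.3
```

>>> servo_tool(plan="-0.001 0 -0.005 0.0005 0.0025 0 0.03; -0.0015 0 -0.005 0.0005 0.0045 0 0.03; -0.0015 0 -0.005 0.0005 0.0045 0.002 0.03; -0.0015 0 -0.005 0.0005 0.0045 0.002 0.03")

```text
time: 38.48
tool_pos: [0.5062, 0.246, 0.0341]
tool_rot: [[-1.0, 0.008, -0.001], [0.008, 1.0, -0.001], [0.001, -0.001, -1.0]]
force: [-0.7, 0.2, -1.1]
width: 0.0366
finger_force: 51.3
```

Run:
```python
from meas import *
run("w26");go([.5063,.2458,.0243],Rt(0,179.5))
```

```text
38.4833 [ 12.2453  43.094  -59.6547 112.2431  47.2079  53.4627  17.719 ] [0.5062 0.246  0.0341] [-1.      0.0081  0.0006] [-0.7266  0.197  -1.1436]
rim 22581 [0.4556 0.1073 0.0105] [0.5775 0.2991 0.016 ] ((516.537841796875, 203.2338409423828), (191.19944763183594, 120.57856750488281), 89.45101165771484)
floor R 220 [0.4751 0.1783 0.0041] [0.5378 0.1816 0.0085] 0.006156843230903666
held top 9895 0.050058315407021825 dz 0.015936920061496045 ((503.4236145019531, 245.9581298828125), (35.990970611572266, 64.63201141357422), 89.9615707397461)
move rotvec [-0.0006 -0.0008  0.0006] shift [-0.0001 -0.      0.0098] rows>= 0.2
```

>>> servo_tool(plan="0 0 0 0 0 0.003 0.03; 0 0 0 0 0 0.006 0.03; 0 0 0 0 0 0.0085 0.03; 0 0 0 0 0 0.0105 0.03; 0 0 0 0 0 0.0105 0.03")

```text
time: 38.95
tool_pos: [0.5061, 0.2458, 0.0236]
tool_rot: [[-1.0, 0.008, -0.001], [0.008, 1.0, -0.001], [0.001, -0.001, -1.0]]
force: [-1.5, -1.2, 0.4]
width: 0.0366
finger_force: 51.5
```

Run:
```python
from meas import *
run("w27")
```

```text
38.95 [ 11.6839  43.8502 -58.8442 112.4743  48.1938  52.7095  17.0115] [0.5061 0.2458 0.0236] [-1.      0.0082  0.001 ] [-1.4831 -1.2128  0.4493]
rim 24468 [0.4556 0.1071 0.0105] [0.5766 0.299  0.016 ] ((516.5289306640625, 202.88787841796875), (191.7206573486328, 120.5212631225586), 89.56267547607422)
floor R 227 [0.4751 0.1784 0.004 ] [0.5377 0.1813 0.0085] 0.0066285873990583055
held top 9896 0.03948625038444031 dz 0.015934102405559498 ((503.2566223144531, 245.74838256835938), (35.992122650146484, 64.55108642578125), 89.9764633178711)
```

Hanger_a's top is at 0.0395, so it is home and just touching. I'll release and retreat.

>>> servo_tool(plan="0 0 0 0 0 0 0.034; 0 0 0 0 0 0 0.042; 0 0 0 0 0 0 0.055; 0 0 0 0 0 0 0.07; 0 0 0 0 0 0 0.078", grip_force=30)

```text
time: 39.42
tool_pos: [0.5062, 0.2458, 0.0236]
tool_rot: [[-1.0, 0.008, -0.001], [0.008, 1.0, -0.0], [0.001, -0.0, -1.0]]
force: [-0.2, 0.0, 0.4]
width: 0.0765
finger_force: 0.0
```

>>> servo_tool(plan="0 0 0 0 0 -0.015 0.078; 0 0 0 0 0 -0.05 0.078; 0 0 0 0 0 -0.09 0.078; 0 0 0 0 0 -0.12 0.078; 0 0 0 0 0 -0.13 0.078")

```text
time: 39.83
tool_pos: [0.5072, 0.2475, 0.1589]
tool_rot: [[-1.0, 0.008, 0.003], [0.008, 1.0, 0.002], [-0.003, 0.002, -1.0]]
force: [0.7, 0.7, -0.1]
width: 0.0781
finger_force: 0.0
```

Run:
```python
from meas import *
o=observe();print(o["time"],o["q"],o["tool_pos"])
P=look("w28")[1]
for n,c in(("a",(.5033,.2457)),("b",(.5023,.1617))):
    Q=sel(P,c,.05,.03,.05);Q=Q[abs(Q[:,1]-c[1])<.03];print(n,len(Q),np.median(Q[:,2]),rect(Q),np.linalg.svd(Q-Q.mean(0),full_matrices=False)[2][2])
    T=sel(P,(c[0]+.039,c[1]),.008,.008,.03);print("tab",len(T),np.median(T,0) if len(T) else 0)
```

```text
39.8333 [ 17.8913  33.9022 -66.9791 107.7418  35.4875  62.3897  26.41  ] [0.5072 0.2475 0.1589]
a 2881 0.03931780462244161 ((502.4849548339844, 245.60714721679688), (38.053836822509766, 63.10862350463867), 89.62523651123047) [-0.0064  0.      1.    ]
tab 61 [0.5462 0.2458 0.0133]
b 3055 0.039207281414122275 ((502.41827392578125, 161.87432861328125), (38.26948165893555, 64.05085754394531), 89.45552825927734) [-0.0065  0.0354  0.9994]
tab 43 [0.5461 0.162  0.0131]
```

View pics/w28.png

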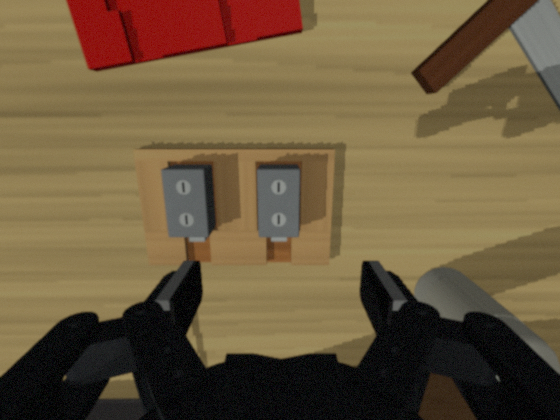

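The picture shows both hangers seated in the tray, at (188,203) and (279,203), screw heads up with their tabs in the notches (rows 238 to 240). The gripper is clear, so I'm handing in.

```bash
python3 -c "
from station import *
print(job_done())"
```

```text
the job is handed in; nothing more can be done
None
```

I handed the job in at about 40 s: hanger_a is in the left bay and hanger_b in the right, both base down and let go, with their tabs in the notches; the last wrist view put each within about 1 mm of its bay centre at full depth, but no verdict came back.

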